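Re-set the angle of a swivelling tin cradle

TASK

The swivelling cradle that holds the candle tin needs a new working angle. Loosen its cranked clamp knob (counter-clockwise) until the clamp is clear, swing the cradle by its low black handle post until the pointer aims at the middle of the round pin (not the square block), then tighten the knob firmly again, until its crank post resists a steady push with about 10 newtons and no harder. Never drag the cradle round against the clamp, and leave the things standing around it where they are.

Things in the scene. Friction and masses are not known exactly. Their poses are not given: they have to be found in the camera images.
- swivel_base: Fixed grey iron base of the cradle, a round flange 200 mm across and 12 mm thick lying on the table, with three bolted ears. Origin: on the swivel axis, at table height. At its own yaw the ring of degree ticks lies on its -x side (towards the robot), the clamp bracket stands on it in direction -50 degrees from its +x axis.
- swivel_head: Swivelling head: steel plate 132 mm across, top face about 24 mm above the table, carrying a candle tin (61 mm across, top 65 mm above the table). Origin on the swivel axis at table height; pointer along own -x, handle along own +y. Turns about z up to 0.85 rad either way from the base's yaw. The plate's face is slightly wedged: under the clamp foot it rises or falls up to 2 mm over the swing.
- pointer_tip (a point): Tip of the dark pointer, 81 mm from the swivel axis, 20 mm above the table.
- handle_grip (a point): Point to hold on the upright black handle post of the head: post 16 mm in diameter, 112 mm from the swivel axis, from 34 to 88 mm above the table; this point is on its axis, 64 mm above the table. With the clamp clear the head swings with a friction of 0.3 N m (2.7 N at the post) and stays where it is left.
- round_pin: The angle mark to set: a fixed upright round steel pin, 12 mm in diameter, 22 mm tall, with a narrowed top, standing on the degree ring about 88 mm from the swivel axis, 0.4 to 0.6 rad to one side of the middle of the scale. Origin: centre of its foot, 12 mm above the table.
- square_block: The other mark, to be ignored: a low square steel block 16 x 14 x 9 mm on the degree ring at the other side of the scale. Origin: centre of its underside.
- clamp_knob: Black hub (30 mm) on the grey bracket, 55 mm from the swivel axis; its flat crank arm carries an upright black post 65 mm from the knob's axis. Origin on the knob's upright axis, about 86 mm above the table; the arm points along its own direction -0.65 rad from its x axis. It turns, without rising: clockwise from above tightens, at least 1.3 rad (2.6 rad counter-clockwise) from the start.
- votive: Bystander: empty clear glass, 65 mm across, 66 mm tall, origin under its centre.
- peg_clip: Bystander: small wooden clip, 16 x 72 x 10 mm, lying flat in front of the base, origin under its centre.
- lidded_tin: Bystander: lidded tin, 70 mm across, 48 mm tall, origin under its centre.
- small_tin: Bystander: low dark tin, 51 mm across, 30 mm tall, origin under its centre.
- clamp_bracket: Grey bracket reaching over the head's plate; under the knob a sprung steel foot (14 mm) presses the plate. Origin: the base's, height known to about 1 mm only. From first touch the clamp force F grows about 85 N per rad of knob. At the start the clamp bites by an unknown 0.1 to 1.0 rad, after the swing at another knob angle. 1.6 rad counter-clockwise from the start always clears the plate.
- knob_post (a point): Point on the axis of the knob's upright post, 132 mm above the table: post 14 mm in diameter, from 110 to 147 mm above the table, arm below it. Pushing the post slowly round takes about 6.5 N when the clamp is clear; tightening takes about 6.5 + 0.06 F N, where F is the clamp force: about 10 N at the wanted tightness. It stays where it is left.

How it is judged:
By the outcome, as a careful person would: the job done as asked, in the order asked, and still so for the second after the job is handed in, with the robot touching nothing.
It also fails if it takes over 69 s, if anything falls off the work surface, if the arm or the gripper's body presses on something with over 40 N, if the wrist force passes 120 N, or if a joint passes its speed limit or range.

ROBOT

A 6-joint arm with a two-finger parallel gripper is mounted at the origin on a cart in front of the work surface, level with it; the furniture and walls round the work are solid. World frame = base frame: x ahead of the robot, y to its left, z up, the work surface at z = 0. Lengths are in m, angles in rad, forces in N, time in s.
With the tool pointing down it reaches from about 0.3 to 0.85 m from the base axis. Payload 5.4 kg.
Tool frame: the origin (TCP) lies between the finger pads; the fingertips stand arm.tip_extent ahead of it and the grasp point (between the pads) lies 11 mm behind it (arm.tip_extent is the distance from the TCP to the fingertips, in m); y points along the fingers, z is the direction in which the jaws open and shut, and the axes are right-handed (so a half turn about y gives the same grasp; the last joint's range is limited). The gripper opens to 85 mm and grips with 20 to 120 N. Pads are 22 mm wide; open, the fingers measure 114 mm over their backs; the gripper's body (76 mm by 85 mm) begins 54 mm behind the grasp point. The pads swing forward as they close: fully open they stand 13 mm farther back than shut.
Start: joints at [-1.556, 0.158, 1.597, -0, 1.386, -0.21], TCP at [0.128, -0.561, 0.239] pointing down, gripper open.
Joint ranges: [-2.91, 2.91], [-0.94, 2.29], [0.18, 2.7], [-1.29, 4.43], [0.17, 2.64], [-3, 3]. Speed limits (rad/s): [2.57, 2.57, 3.14, 3.14, 3.14, 3.14].

INTERFACE

Orientations are given as a unit quaternion [w, x, y, z].
In Python, from workcell import arm gives the robot as it stands.
- The arm moves only by the tool jog_arm, never from a script. Its argument "series" is a list that holds one entry, the list of rows, each a list of 7 numbers: the turn, a rotation vector about the tool's x, y, z in rad, then the shift along the tool's x, y, z in mm, then the opening, from -1 (shut) to 1 (fully open), so that 0 is half open. A call has exactly 5 rows; each row shifts and turns the commanded pose from where the row before left it, along the tool's axes as they then stand; what a row does not reach is not made up. A row lasts 1/8 s, in which the tool goes at most 62.5 mm and 10.7 degrees, less where a joint would pass 70% of its speed; a pose out of reach is approached as far as the arm can. A call is refused whole if a number of a shift passes 62.5 or a number of a turn 0.188, either way. A call with a gripper value outside its range is refused whole. The fingers move at their own pace and stop on an object; "squeeze" is the grip in N (left out, the last holds). Time passes only in rows, so rows that do not move let the fingers close, or fill a call up. It gives the time, the measured TCP pose, the force and the opening at its end, in the units of the state.
- arm.get_obs(): the state, without advancing time (a new reading comes with each control period).
- arm.camera(name): name is "scene" or "top" or "wrist"; returns a dict with "color" (420x560x3 uint8, red, green, blue), "z_map" (420x560 float32, m along the optical axis (not along the pixel's ray), 0 where there is no reading), "fx", "fy", "cx", "cy" (pixels), "rvec" (rotation vector, rad) and "tvec" (3), from world to camera coordinates, as OpenCV has them; the wrist camera has in their place "T_tool_cam" (4x4, takes a point from camera to tool coordinates, whose origin is the TCP and whose axes are the tool frame's). Camera axes: x right, y down, z forward; pixel columns grow to the right and rows downward; lengths in m; the calibration is good to about 2 mm. A picture is of the moment at which its call begins: read the wrist's pose just before it.
- arm.job_done(): hands the job in, once; it reports no verdict.
Trained networks look in the newest picture that a camera, given by its name, has taken for a name from the list of things; names that differ only in an ending like _2 or _b are one class to them, and where a whole thing is asked for, a point or a joint stands for the part that bears it (a point fixed in the world has none). Each returns a list of dicts, best first, with "confidence" (0 to 1); they miss things now and then, are a little off and sometimes report something else, mostly with a low value. They report only what shows in the picture. A call takes as long as a camera call.
- arm.regions_of(camera, target): "region" (420x560 bool, what is visible of it) and "at" ([column, row] in pixels, amid what is visible of it).
The state is a dict: "time_s": time; "joint_pos": joint angles; "qvel": joint speeds; "tau": joint torques, N m; "ee_pos": TCP position; "eef_rot": TCP orientation; "force": force on the tool from outside, world axes, zero at the start; "ft_torque": the same for the moment, N m; "grip_width": opening from 0.0 (shut) to 1.0 (fully open).
Only numpy, scipy, OpenCV 4.12 (cv2) and the standard library are available. Lean on these libraries where they do the work, as an engineer would, in place of code of your own. Each camera call takes 0.05 s, during which the arm holds its last target.

## Working session

There is one attempt and no reset: what is moved stays moved. The work goes in short steps, Python scripts to look and compute and a tool call to move; the robot and the scene stay as the last step left them, time stands still between calls to the robot, and variables do not carry over. Pictures are saved under pics/ and viewed, and the job is handed in when it is done.

Besides the shell and the picture viewer there is one more tool, called as a command line: name --argument value ..., lists and objects as JSON in quotes. jog_arm: Moves the arm, as the interface text tells. Its arguments: {"type":"object","properties":{"series":{"type":"array"},"squeeze":{"type":"number"}},"required":["series"]}

```bash
ls; mkdir -p pics
cat > h.py <<'E'
import numpy as np, cv2
from workcell import arm
from scipy.spatial.transform import Rotation as R
def cam2w(c,u,v,z):
    p=np.array([(u-c['cx'])/c['fx']*z,(v-c['cy'])/c['fy']*z,z])
    Rm=R.from_rotvec(np.ravel(c['rvec'])).as_matrix()
    return Rm.T@(p-np.ravel(c['tvec']))
def cloud(c):
    v,u=np.mgrid[0:420,0:560]; z=c['z_map']
    P=np.stack([(u-c['cx'])/c['fx']*z,(v-c['cy'])/c['fy']*z,z],-1)
    if 'T_tool_cam' in c:
        o=arm.get_obs(); q=o['eef_rot']; T=c['T_tool_cam']
        Q=P@T[:3,:3].T+T[:3,3]
        return Q@R.from_quat(np.r_[q[1:],q[0]]).as_matrix().T+np.array(o['ee_pos'])
    Rm=R.from_rotvec(np.ravel(c['rvec'])).as_matrix()
    return (P-np.ravel(c['tvec']))@Rm
def ray(c,u,v,h):
    Rm=R.from_rotvec(np.ravel(c['rvec'])).as_matrix()
    d=Rm.T@np.array([(u-c['cx'])/c['fx'],(v-c['cy'])/c['fy'],1]); o=-Rm.T@np.ravel(c['tvec'])
    return o+d*(h-o[2])/d[2]
def save(c,n,crop=None,s=1):
    im=c['color'][:,:,::-1]
    if crop: im=im[crop[1]:crop[3],crop[0]:crop[2]]
    cv2.imwrite('pics/'+n,cv2.resize(im,None,fx=s,fy=s,interpolation=cv2.INTER_CUBIC))
E
python3 - <<'E'
from h import *
o=arm.get_obs(); print({k:np.round(v,3) for k,v in o.items()}, arm.tip_extent)
for n in ['scene','top']:
    c=arm.camera(n); save(c,n+'0.png'); W=cloud(c)
    print(n,c['fx'],c['cx'],c['cy'],c['rvec'],c['tvec'])
    np.savez(n+'0.npz',**c)
    for t in ['swivel_base','swivel_head','pointer_tip','handle_grip','round_pin','square_block','clamp_knob','votive','peg_clip','lidded_tin','small_tin','clamp_bracket','knob_post']:
        r=arm.regions_of(n,t)
        for d in r[:2]:
            u,v=map(int,d['at']); m=d['region']&(c['z_map']>0)
            print(n,t,round(d['confidence'],2),d['at'],m.sum(),np.round(W[v,u],3),np.round(np.median(W[m],0),3) if m.any() else '')
E
```

```text
pics
{'time_s': np.float64(0.0), 'joint_pos': array([-1.556,  0.159,  1.598,  0.   ,  1.386, -0.21 ]), 'qvel': array([-0.   , -0.002,  0.002,  0.001,  0.001, -0.   ]), 'tau': array([-1.0000e-03, -3.9600e+01, -3.3143e+01, -0.0000e+00,  8.0000e-03,
       -0.0000e+00]), 'ee_pos': array([ 0.128, -0.56 ,  0.238]), 'eef_rot': array([ 0.079, -0.079,  0.703, -0.702]), 'force': array([ 0.575,  0.085, -0.011]), 'ft_torque': array([-0.024,  0.004,  0.012]), 'grip_width': np.float64(1.005)} 0.008
scene 410.0302622063029 279.309489719703 212.55620167535767 [ 1.78053043 -1.02882516  0.64465447] [-0.2939723   0.29565242  0.44725676]
scene swivel_base 0.86 [306.1, 265.3] 4746 [-0.093 -0.404  0.45 ] [ 0.531 -0.088  0.019]
scene swivel_head 0.91 [300.4, 251.1] 2391 [ 0.529 -0.078  0.048] [ 0.543 -0.078  0.029]
scene pointer_tip 0.75 [302.7, 254.0] 2519 [ 0.53  -0.081  0.042] [ 0.544 -0.078  0.028]
scene handle_grip 0.69 [297.8, 256.0] 2435 [ 0.52  -0.076  0.041] [ 0.543 -0.078  0.029]
scene handle_grip 0.35 [352.0, 230.6] 1296 [ 0.6   -0.156  0.082] [ 0.6   -0.154  0.083]
scene round_pin 0.61 [299.8,
[... 1789 characters left out ...]
0.258  0.002] [ 0.478 -0.257  0.022]
top votive 0.74 [307.0, 146.4] 361 [ 0.71  -0.073  0.03 ] [ 0.715 -0.07   0.029]
top peg_clip 0.7 [313.2, 262.9] 77 [ 0.43  -0.095  0.   ] [ 0.42  -0.097  0.008]
top lidded_tin 0.6 [229.9, 148.7] 752 [0.696 0.114 0.046] [0.692 0.107 0.046]
top lidded_tin 0.22 [287.2, 235.6] 31 [ 0.493 -0.03   0.024] [ 0.486 -0.025  0.021]
top small_tin 0.71 [341.4, 186.3] 511 [ 0.603 -0.147  0.105] [ 0.602 -0.145  0.107]
top small_tin 0.63 [304.7, 143.3] 343 [ 0.718 -0.066  0.026] [ 0.715 -0.07   0.029]
top clamp_bracket 0.81 [340.9, 187.2] 512 [ 0.601 -0.145  0.105] [ 0.602 -0.145  0.107]
top knob_post 0.87 [335.3, 189.9] 288 [ 0.595 -0.133  0.111] [ 0.597 -0.135  0.109]
```

Run:
```python
import numpy as np,cv2
for n,cr in [('scene',(200,150,440,330)),('top',(200,110,420,275))]:
    im=np.load(n+'0.npz')['color'][:,:,::-1][cr[1]:cr[3],cr[0]:cr[2]]
    cv2.imwrite(f'pics/{n}0c.png',cv2.resize(im,None,fx=3.3,fy=3.3,interpolation=cv2.INTER_CUBIC))
```

```text
(no output)
```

View pics/scene0c.png

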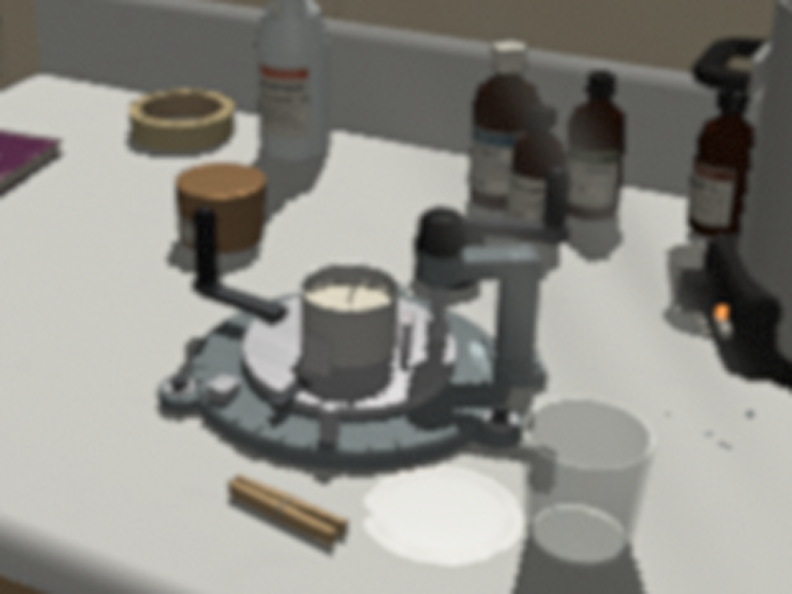

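View pics/top0c.png

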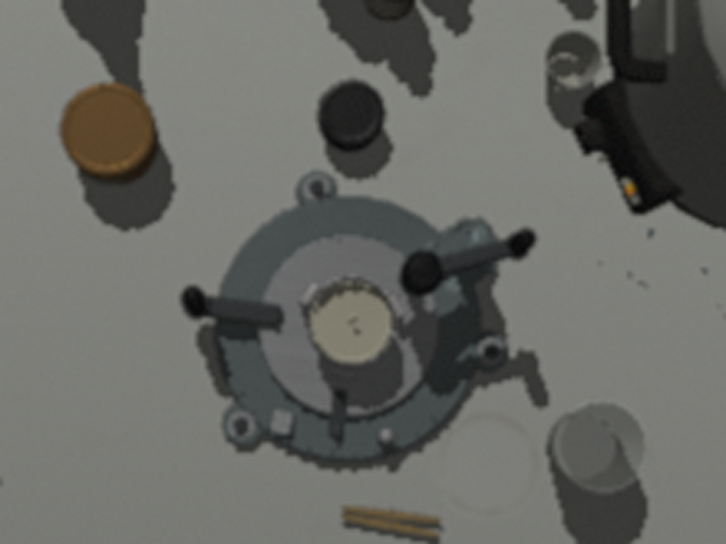

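View pics/scene0.png

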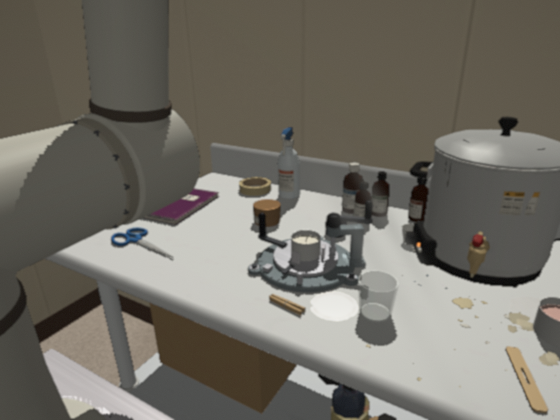

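Run:
```python
from h import *
o=arm.get_obs();q=o['eef_rot'];print(np.round(R.from_quat(np.r_[q[1:],q[0]]).as_matrix(),3))
for n in ['scene','top']:
    c=dict(np.load(n+'0.npz')); W=cloud(c)
    X=W[...,0];Y=W[...,1];Z=W[...,2];ok=c['z_map']>0
    def fit(m,name):
        p=W[m][:,:2]; 
        print(n,name,m.sum(),'mean',np.round(W[m].mean(0),4),'box',np.round([p.min(0),p.max(0)],3).tolist())
    near=ok&(abs(X-.56)<.14)&(abs(Y+.065)<.14)
    fit(near&(Z>.057)&(Z<.072)&(np.hypot(X-.556,Y+.07)<.045),'candle top')
    fit(near&(Z>.008)&(Z<.017),'flange')
    fit(near&(Z>.07)&(Z<.095)&(Y>0.01),'handle post')
    fit(near&(Z>.03)&(Z<.095)&(Y>0.01),'handle all')
    fit(near&(Z>.12),'knob post')
    fit(near&(Z>.095)&(Z<.12),'hub+arm')
    fit(near&(Z>.024)&(Z<.04)&(X<.49),'pin')
    # tall things
    m=ok&(Z>.1)&(X>.4)&(X<.85)&(abs(Y+.1)<.3)
    print(np.round(W[m][::40],3).tolist() if n=='top' else '')
    print('max near y<-.2', )
c=dict(np.load('top0.npz'))
for nm,u,v,h in [('pin',386,434,.034),('ptr tip',337,438,.02),('kpost top',522,240,.147),('hub',422,272,.1),('hpost',193,301,.088),('candle',350,328,.065),('block',282,422,.021),('head c',349,330,.024)]:
    print(nm,np.round(ray(c,200+u/3.3,110+v/3.3,h),4))
```

```text
[[-0.975  0.     0.223]
 [-0.223 -0.    -0.975]
 [-0.    -1.     0.   ]]
scene candle top 269 mean [ 0.558  -0.0743  0.0622] box [[0.526, -0.106], [0.59, -0.044]]
scene flange 2189 mean [ 0.5224 -0.0975  0.0133] box [[0.42, -0.194], [0.7, 0.075]]
scene handle post 71 mean [0.5653 0.0336 0.081 ] box [[0.56, 0.028], [0.575, 0.043]]
scene handle all 281 mean [0.5864 0.0384 0.0539] box [[0.558, 0.01], [0.699, 0.075]]
scene knob post 111 mean [ 0.6031 -0.1839  0.1351] box [[0.599, -0.19], [0.612, -0.176]]
scene hub+arm 382 mean [ 0.59   -0.1464  0.1081] box [[0.573, -0.192], [0.61, -0.107]]
scene pin 59 mean [ 0.4781 -0.0929  0.0292] box [[0.472, -0.11], [0.489, -0.027]]

max near y<-.2
top candle top 69 mean [ 0.5619 -0.0732  0.063 ] box [[0.53, -0.106], [0.589, -0.042]]
top flange 2719 mean [ 0.5556 -0.0727  0.0115] box [[0.42, -0.19], [0.697, 0.075]]
top handle post 47 mean [0.57   0.0393 0.0844] box [[0.562, 0.032], [0.578, 0.048]]
top handle all 131 mean [0.5741 0.033  0.0532] box [[0.56, 0.01], [0.697, 0.074]]
top knob post 44 mean [ 0.6072 -0.1778  0.1396] box [[0.602, -0.184], [0.
[... 6160 characters left out ...]
 [0.63, -0.385, 0.117], [0.625, -0.378, 0.106], [0.607, -0.178, 0.144], [0.614, -0.382, 0.102], [0.603, -0.151, 0.108], [0.601, -0.155, 0.108], [0.599, -0.16, 0.105], [0.592, -0.117, 0.111], [0.598, -0.375, 0.102], [0.583, -0.113, 0.112], [0.586, -0.377, 0.13], [0.584, -0.367, 0.109], [0.579, -0.379, 0.117], [0.573, -0.376, 0.109], [0.552, -0.376, 0.151], [0.535, -0.374, 0.155], [0.522, -0.372, 0.15], [0.512, -0.381, 0.158]]
max near y<-.2
pin [ 0.4793 -0.1013  0.034 ]
ptr tip [ 0.4756 -0.0669  0.02  ]
kpost top [ 0.6047 -0.1774  0.147 ]
hub [ 0.5884 -0.1183  0.1   ]
hpost [0.5656 0.0368 0.088 ]
candle [ 0.5521 -0.0723  0.065 ]
block [ 0.4861 -0.0266  0.021 ]
head c [ 0.5543 -0.0737  0.024 ]
```

```bash
cat >> h.py <<'E'
def pose():
    o=arm.get_obs();q=o['eef_rot'];M=R.from_quat(np.r_[q[1:],q[0]]).as_matrix()
    return np.array(o['ee_pos']),M,o
def jaw(M): return np.arctan2(M[1,2],M[0,2])
def plan(tgt,jawang,n=5,via=None,p=None,a=None):
    """straight path; rows: turn about tool y, shifts in frame before the row's turn"""
    p0,M,o=pose(); p=p0 if p is None else np.array(p); a=jaw(M) if a is None else a
    d=(jawang-a+np.pi)%(2*np.pi)-np.pi
    for i in range(n):
        z=np.array([np.cos(a),np.sin(a),0]); y=np.array([0,0,-1.]); x=np.cross(y,z)
        s=(np.array(tgt)-p)/n*1000
        print([0,round(-d/n,4),0]+[round(float(s@e),1) for e in (x,y,z)])
        a+=d/n
def st():
    p,M,o=pose(); print('t',round(float(o['time_s']),2),'p',np.round(p,4),'jaw',round(jaw(M),4),'tilt',np.round(M[:,1],3),'F',np.round(o['force'],2),'T',np.round(o['ft_torque'],2),'g',round(float(o['grip_width']),3),'q',np.round(o['joint_pos'],2))
E
python3 - <<'E'
from h import *
st(); print(arm.camera('wrist')['T_tool_cam'])
plan([.5,-.2,.3],np.radians(17),10)
E
```

```text
t 1.4 p [ 0.1282 -0.5605  0.2393] jaw -1.346 tilt [ 0. -0. -1.] F [ 0.52  0.77 -0.9 ] T [-0.01 -0.02 -0.08] g 1.0 q [-1.56  0.16  1.6   0.    1.39 -0.21]
[[ 4.37487477e-04  9.52772793e-01  3.03683738e-01 -7.71023956e-02]
 [ 2.66452532e-05 -3.03683778e-01  9.52772881e-01 -1.35503534e-01]
 [ 9.99999904e-01 -4.08734474e-04 -1.58244722e-04 -7.25986679e-04]
 [ 0.00000000e+00  0.00000000e+00  0.00000000e+00  1.00000000e+00]]
[0, np.float64(-0.1643), 0, -44.3, -6.1, -26.9]
[0, np.float64(-0.1643), 0, -48.1, -6.1, -19.3]
[0, np.float64(-0.1643), 0, -50.6, -6.1, -11.1]
[0, np.float64(-0.1643), 0, -51.7, -6.1, -2.7]
[0, np.float64(-0.1643), 0, -51.5, -6.1, 5.8]
[0, np.float64(-0.1643), 0, -49.8, -6.1, 14.1]
[0, np.float64(-0.1643), 0, -46.8, -6.1, 22.1]
[0, np.float64(-0.1643), 0, -42.6, -6.1, 29.4]
[0, np.float64(-0.1643), 0, -37.2, -6.1, 36.0]
[0, np.float64(-0.1643), 0, -30.8, -6.1, 41.6]
```

jog_arm --series '[[[0,-0.164,0,-44,-6,-27,0],[0,-0.164,0,-48,-6,-19,0],[0,-0.164,0,-51,-6,-11,0],[0,-0.164,0,-52,-6,-3,0],[0,-0.164,0,-51,-6,6,0]]]'

```text
time_s: 2.08
ee_pos: [0.3152, -0.3793, 0.2697]
eef_rot: [-0.354, 0.354, -0.612, 0.612]
force: [-0.2, 0.2, -0.4]
grip_width: 0.496
```

jog_arm --series '[[[0,-0.164,0,-50,-6,14,0],[0,-0.164,0,-47,-6,22,0],[0,-0.164,0,-43,-6,29,0],[0,-0.164,0,-37,-6,36,0],[0,-0.164,0,-31,-6,42,0]]]'

```text
time_s: 2.7
ee_pos: [0.5015, -0.1984, 0.2997]
eef_rot: [-0.569, 0.569, -0.42, 0.42]
force: [0.7, -0.8, 0.4]
grip_width: 0.501
```

Run:
```python
from h import *
st(); 
c=arm.camera('wrist'); save(c,'w1.png',s=1.4); np.savez('w1.npz',**c); st()
W=cloud(c); np.save('w1W.npy',W)
print(c['fx'])
for t in ['round_pin','pointer_tip','square_block','clamp_knob','knob_post','handle_grip','swivel_head','swivel_base']:
    for d in arm.regions_of('wrist',t)[:2]:
        m=d['region']&(c['z_map']>0); print(t,round(d['confidence'],2),d['at'],m.sum(),np.round(np.median(W[m],0),4))
```

```text
t 2.7 p [ 0.5015 -0.1984  0.2997] jaw 0.2995 tilt [ 0. -0. -1.] F [ 0.69 -0.8   0.36] T [-0.04  0.01 -0.01] g 0.501 q [-0.6   0.03  1.62 -0.    1.5  -0.9 ]
t 2.75 p [ 0.505  -0.1941  0.3005] jaw 0.3092 tilt [ 0.005  0.002 -1.   ] F [-1.17  5.3  -0.14] T [ 0.16 -0.    0.02] g 0.501 q [-0.59  0.03  1.61  0.    1.5  -0.9 ]
347.555953369837
round_pin 0.3 [364.6, 73.6] 12077 [ 0.556  -0.063   0.0285]
pointer_tip 0.68 [363.8, 72.6] 12143 [ 0.5559 -0.0631  0.0285]
pointer_tip 0.65 [360.7, 75.5] 23251 [ 0.5542 -0.0639  0.0223]
square_block 0.74 [394.1, 158.5] 2096 [ 0.5986 -0.1331  0.1121]
square_block 0.52 [316.3, 15.9] 242 [ 0.489  -0.0221  0.0229]
clamp_knob 0.68 [395.0, 159.3] 2100 [ 0.5987 -0.1333  0.1121]
knob_post 0.79 [393.5, 155.7] 1986 [ 0.5985 -0.1325  0.1122]
swivel_head 0.67 [363.0, 71.9] 11907 [ 0.5557 -0.0633  0.0286]
swivel_base 0.61 [359.8, 77.2] 23311 [ 0.554  -0.0639  0.0223]
```

View pics/w1.png

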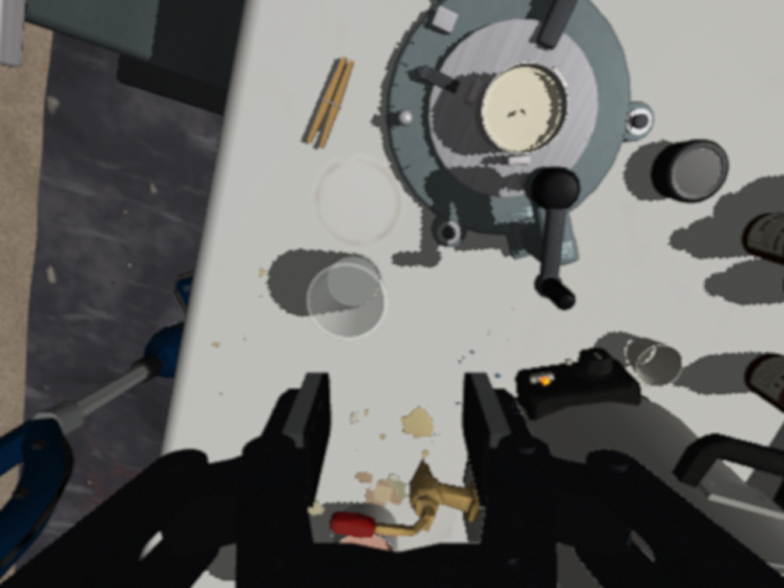

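```bash
cat >> h.py <<'E'
def wray(c,u,v,h,p,a):
    z=np.array([np.cos(a),np.sin(a),0]); y=np.array([0,0,-1.]); x=np.cross(y,z)
    M=np.stack([x,y,z],1); T=c['T_tool_cam']
    d=M@T[:3,:3]@np.array([(u-c['cx'])/c['fx'],(v-c['cy'])/c['fy'],1]); o=M@T[:3,3]+p
    return o+d*(h-o[2])/d[2]
E
python3 - <<'E'
from h import *
c=dict(np.load('w1.npz')); p=np.array([.5015,-.1984,.2997]); a=.2995
for nm,u,v,h in [('pin',406,117,.034),('pinfoot',404,119,.014),('ptr tip',415,72,.02),('ptr root',457,86,.022),('kpost top',564,299,.147),('hub',555,186,.112),('candle',522,108,.065),('candle rim',523,108,.065)]:
    print(nm,np.round(wray(c,u/1.4,v/1.4,h,p,a),4))
# depth-based
z=c['z_map'];v,u=np.mgrid[0:420,0:560]
P=np.stack([(u-c['cx'])/c['fx']*z,(v-c['cy'])/c['fy']*z,z],-1)
zz=np.array([np.cos(a),np.sin(a),0]); yy=np.array([0,0,-1.]); M=np.stack([np.cross(yy,zz),yy,zz],1);T=c['T_tool_cam']
W=(P@T[:3,:3].T+T[:3,3])@M.T+p
Z=W[...,2]; ok=(z>0)
def f(m,n): print(n,m.sum(),np.round(W[m].mean(0),4), np.round(W[m].min(0),4),np.round(W[m].max(0),4))
n=ok&(np.hypot(W[...,0]-.555,W[...,1]+.072)<.15)
f(n&(Z>.14)&(Z<.155),'post top')
f(n&(Z>.108)&(Z<.118)&(np.hypot(W[...,0]-.588,W[...,1]+.118)<.022),'hub')
f(n&(Z>.028)&(Z<.04)&(np.hypot(W[...,0]-.476,W[...,1]+.1)<.015),'pin')
f(n&(Z>.059)&(Z<.075)&(np.hypot(W[...,0]-.555,W[...,1]+.072)<.04),'candle')
# flange edge circle fit
m=n&(Z>.006)&(Z<.017)
pts=W[m][:,:2]
ang=np.arctan2(pts[:,1]+.072,pts[:,0]-.555);r=np.hypot(pts[:,1]+.072,pts[:,0]-.555)
E=[]
for b in np.arange(-np.pi,np.pi,.05):
    s=(ang>=b)&(ang<b+.05)&(r<.105)
    if s.sum()>10:
        i=np.argmax(np.where(s,r,0)); E.append(pts[i]); 
E=np.array(E);rr=np.hypot(E[:,0]-.555,E[:,1]+.072); 
from scipy.optimize import least_squares
s=least_squares(lambda q:np.hypot(E[:,0]-q[0],E[:,1]-q[1])-q[2],[.555,-.072,.1],loss='soft_l1',f_scale=.002)
print('flange circ',s.x,len(E))
E
```

```text
pin [ 0.4791 -0.1013  0.034 ]
pinfoot [ 0.478  -0.1021  0.014 ]
ptr tip [ 0.4759 -0.0671  0.02  ]
ptr root [ 0.5104 -0.0672  0.022 ]
kpost top [ 0.6043 -0.1797  0.147 ]
hub [ 0.5837 -0.1171  0.112 ]
candle [ 0.5558 -0.0731  0.065 ]
candle rim [ 0.5564 -0.0729  0.065 ]
post top 199 [ 0.6048 -0.18    0.145 ] [ 0.5996 -0.1875  0.1402] [ 0.612  -0.1739  0.1485]
hub 825 [ 0.5876 -0.1208  0.1111] [ 0.5736 -0.1399  0.108 ] [ 0.6014 -0.1045  0.1149]
pin 96 [ 0.4773 -0.1015  0.0331] [ 0.4719 -0.107   0.0302] [ 0.4829 -0.0957  0.0357]
candle 493 [ 0.5627 -0.0684  0.0641] [ 0.5267 -0.1034  0.059 ] [ 0.5876 -0.0421  0.0681]
flange circ [ 0.55773635 -0.07500896  0.09872288] 115
```

Run:
```python
from h import *
st()
plan([.606,-.18,.19],.283,5)
plan([.606,-.18,.125],.283,5,p=[.606,-.18,.19],a=.283)
```

```text
t 3.15 p [ 0.4997 -0.2006  0.2991] jaw 0.2919 tilt [-0.  0. -1.] F [-0.57 -0.38 -0.8 ] T [ 0.01 -0.04  0.02] g 0.501 q [-0.61  0.03  1.62 -0.    1.5  -0.9 ]
[0, np.float64(0.0018), 0, 2.2, 21.8, 21.5]
[0, np.float64(0.0018), 0, 2.1, 21.8, 21.6]
[0, np.float64(0.0018), 0, 2.1, 21.8, 21.6]
[0, np.float64(0.0018), 0, 2.1, 21.8, 21.6]
[0, np.float64(0.0018), 0, 2.0, 21.8, 21.6]
[0, -0.0, 0, 0.0, 13.0, 0.0]
[0, -0.0, 0, 0.0, 13.0, 0.0]
[0, -0.0, 0, 0.0, 13.0, 0.0]
[0, -0.0, 0, 0.0, 13.0, 0.0]
[0, -0.0, 0, 0.0, 13.0, 0.0]
```

jog_arm --series '[[[0,0,0,2,26,26,0],[0,0,0,2,26,26,0],[0,0,0,2,26,27,0],[0,0,0,2,26,27,0],[0,0,0,2,5,2,0]]]'

```text
time_s: 3.78
ee_pos: [0.6058, -0.1778, 0.1875]
eef_rot: [-0.568, 0.568, -0.423, 0.42]
force: [-0.9, 0.4, -0.3]
grip_width: 0.498
```

jog_arm --series '[[[0,0,0,0,20,0,0],[0,0,0,0,20,0,0],[0,0,0,0,15,0,0],[0,0,0,0,8,0,0],[0,0,0,0,2,0,0]]]'

```text
time_s: 4.4
ee_pos: [0.6064, -0.178, 0.1248]
eef_rot: [-0.568, 0.568, -0.422, 0.421]
force: [0.5, 0.4, 0.6]
grip_width: 0.503
```

Run:
```python
from h import *
st(); p,M,o=pose()
c=arm.camera('wrist'); save(c,'w2.png',crop=(200,100,480,420),s=1.8)
st()
```

```text
t 4.4 p [ 0.6064 -0.178   0.1248] jaw 0.2939 tilt [-0.001  0.    -1.   ] F [0.53 0.38 0.62] T [-0.01 -0.01 -0.03] g 0.503 q [-0.48  0.41  1.53 -0.    1.21 -0.77]
t 4.45 p [ 0.6066 -0.1781  0.1251] jaw 0.2939 tilt [-0.  0. -1.] F [ 0.78  0.69 -0.15] T [ 0.01  0.01 -0.01] g 0.502 q [-0.48  0.41  1.53 -0.    1.21 -0.77]
```

View pics/w2.png

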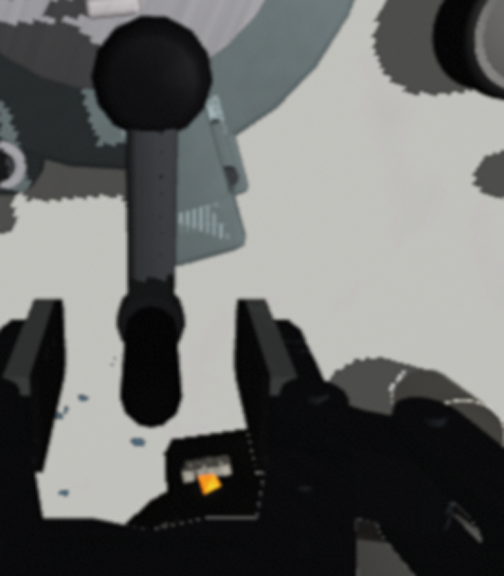

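jog_arm --series '[[[0,0,0,0,0,0,-1],[0,0,0,0,0,0,-1],[0,0,0,0,0,0,-1],[0,0,0,0,0,0,-1],[0,0,0,0,0,0,-1]]]' --squeeze 30

```text
time_s: 5.08
ee_pos: [0.6071, -0.1784, 0.1261]
eef_rot: [0.568, -0.568, 0.421, -0.422]
force: [-1.2, -0.1, 7.0]
grip_width: 0.144
```

Run:
```python
from h import *
st()
```

```text
t 5.08 p [ 0.6071 -0.1784  0.1261] jaw 0.294 tilt [ 0.001 -0.001 -1.   ] F [-1.23 -0.12  6.98] T [-0.09  0.18 -0.02] g 0.144 q [-0.48  0.41  1.53 -0.    1.21 -0.77]
```

jog_arm --series '[[[0,-0.05,0,-0.1,-1,3.2,-1],[0,-0.1,0,-0.3,-1,6.5,-1],[0,-0.12,0,-0.5,0,7.8,-1],[0,-0.12,0,-0.5,0,7.8,-1],[0,-0.12,0,-0.5,0,7.8,-1]]]'

```text
time_s: 5.7
ee_pos: [0.6336, -0.162, 0.1262]
eef_rot: [-0.655, 0.657, -0.264, 0.263]
force: [-2.8, -4.7, 0.6]
grip_width: 0.147
```

Run:
```python
from h import *
st()
```

```text
t 5.7 p [ 0.6336 -0.162   0.1262] jaw 0.8074 tilt [-0.003 -0.002 -1.   ] F [-2.81 -4.7   0.56] T [-0.71  0.54 -0.01] g 0.147 q [-0.43  0.46  1.46 -0.    1.23 -1.24]
```

jog_arm --series '[[[0,-0.12,0,-0.5,0,7.8,-1],[0,-0.12,0,-0.5,0,7.8,-1],[0,-0.12,0,-0.5,0,7.8,-1],[0,-0.12,0,-0.5,0,7.8,-1],[0,-0.12,0,-0.5,0,7.8,-1]]]'

```text
time_s: 6.32
ee_pos: [0.6503, -0.1283, 0.1262]
eef_rot: [-0.704, 0.706, -0.059, 0.056]
force: [-6.0, -7.3, 0.3]
grip_width: 0.144
```

Run:
```python
from h import *
st()
```

```text
t 6.33 p [ 0.6503 -0.1283  0.1262] jaw 1.4076 tilt [-0.004 -0.003 -1.   ] F [-5.99 -7.27  0.29] T [-1.13  0.86  0.1 ] g 0.144 q [-0.37  0.48  1.43 -0.    1.24 -1.78]
```

jog_arm --series '[[[0,-0.12,0,-1,0,7.7,-1],[0,-0.12,0,-1,0,7.6,-1],[0,-0.12,0,-0.6,0,7.7,-1],[0,-0.12,0,-0.6,0,7.7,-1],[0,-0.12,0,-0.5,0,7.8,-1]]]'

```text
time_s: 6.95
ee_pos: [0.6444, -0.0915, 0.1262]
eef_rot: [-0.689, 0.692, 0.152, -0.154]
force: [-2.3, -10.6, -1.7]
grip_width: 0.147
```

Run:
```python
from h import *
st()
arm.camera('scene');st()
```

```text
t 6.95 p [ 0.6444 -0.0915  0.1262] jaw 2.0077 tilt [-0.002 -0.005 -1.   ] F [ -2.33 -10.64  -1.67] T [-1.75  0.37  0.19] g 0.147 q [-0.32  0.45  1.47 -0.01  1.22 -2.33]
t 7.0 p [ 0.644  -0.0904  0.1262] jaw 2.0122 tilt [-0.003 -0.004 -1.   ] F [-2.76 -9.5  -1.39] T [-1.5   0.42  0.15] g 0.147 q [-0.32  0.45  1.47 -0.01  1.22 -2.33]
```

jog_arm --series '[[[0,0,0,0,0,0,0.2],[0,0,0,0,0,0,0.2],[0,0,0,0,-20,0,0],[0,0,0,0,-45,0,0],[0,0,0,0,-45,0,0]]]'

```text
time_s: 7.62
ee_pos: [0.6455, -0.0884, 0.24]
eef_rot: [-0.69, 0.691, 0.152, -0.152]
force: [0.7, -0.8, 1.1]
grip_width: 0.501
```

Run:
```python
from h import *
st()
c=arm.camera('wrist'); save(c,'w3.png',s=1.4); np.savez('w3.npz',**c)
st()
plan([.568,.038,.16],1.46,5)
```

```text
t 7.62 p [ 0.6455 -0.0884  0.24  ] jaw 2.0041 tilt [ 0.001 -0.    -1.   ] F [ 0.75 -0.8   1.1 ] T [-0.01  0.04 -0.07] g 0.501 q [-0.32  0.35  1.36  0.    1.42 -2.33]
t 7.67 p [ 0.6486 -0.0894  0.2485] jaw 2.0042 tilt [ 0.013 -0.004 -1.   ] F [ 1.31 -0.46  6.21] T [ 0.   -0.11  0.02] g 0.503 q [-0.32  0.35  1.35  0.    1.43 -2.33]
[0, np.float64(0.1088), 0, -3.9, 17.7, 29.9]
[0, np.float64(0.1088), 0, -7.2, 17.7, 29.3]
[0, np.float64(0.1088), 0, -10.3, 17.7, 28.3]
[0, np.float64(0.1088), 0, -13.3, 17.7, 27.1]
[0, np.float64(0.1088), 0, -16.2, 17.7, 25.4]
```

View pics/w3.png

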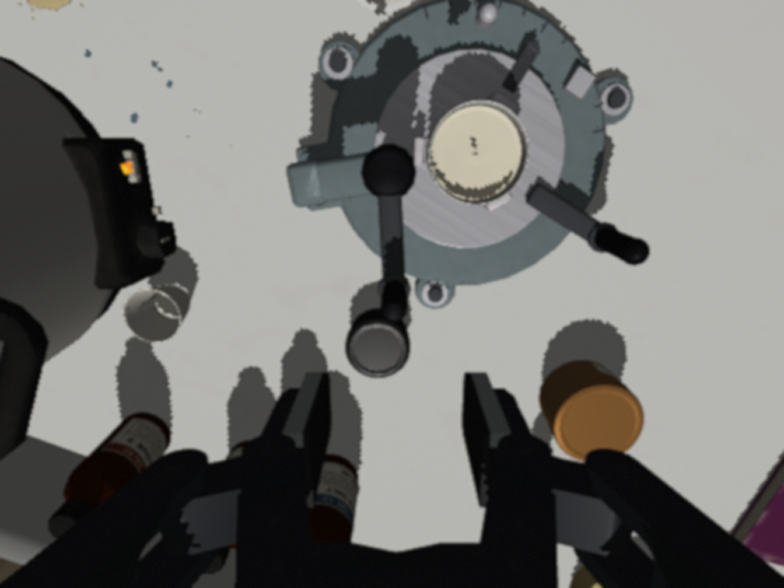

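Run:
```python
from h import *
c=dict(np.load('w3.npz')); p=np.array([.6455,-.0884,.24]); a=2.004
for nm,u,v,h in [('pin',488,14,.034),('ptr tip',535,44,.02),('hpost top',638,250,.088),('hpost bot',604,237,.034),('candle',477,151,.065),('plate',468,147,.024),('kpost',395,297,.147),('hub',388,171,.112)]:
    print(nm,np.round(wray(c,u/1.4,v/1.4,h,p,a),4))
im=c['color']; cv2.imwrite('pics/w3c.png',cv2.resize(im[0:90,230:470,::-1],None,fx=3.3,fy=3.3,interpolation=cv2.INTER_CUBIC))
st()
```

```text
pin [ 0.4797 -0.1012  0.034 ]
ptr tip [ 0.4783 -0.0642  0.02  ]
hpost top [0.5675 0.0365 0.088 ]
hpost bot [0.5685 0.039  0.034 ]
candle [ 0.5564 -0.0742  0.065 ]
plate [ 0.5543 -0.075   0.024 ]
kpost [ 0.6388 -0.0911  0.147 ]
hub [ 0.5875 -0.1189  0.112 ]
t 7.67 p [ 0.6486 -0.0894  0.2485] jaw 2.0042 tilt [ 0.013 -0.004 -1.   ] F [ 1.31 -0.46  6.21] T [ 0.   -0.11  0.02] g 0.503 q [-0.32  0.35  1.35  0.    1.43 -2.33]
```

View pics/w3c.png

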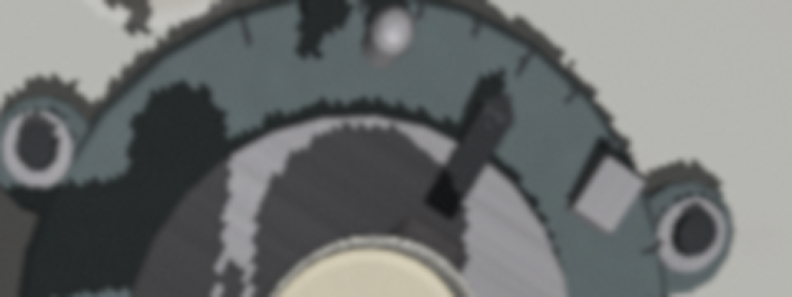

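jog_arm --series '[[[0,0.109,0,-4,14,30,0],[0,0.109,0,-7,15,29,0],[0,0.109,0,-10,16,28,0],[0,0.109,0,-13,17,27,0],[0,0.109,0,-15,17,25,0]]]'

```text
time_s: 8.3
ee_pos: [0.5669, 0.0388, 0.1594]
eef_rot: [0.706, -0.706, 0.04, -0.042]
force: [0.4, 0.2, -0.0]
grip_width: 0.498
```

Run:
```python
from h import *
st()
c=arm.camera('wrist'); save(c,'w4.png',s=1.4)
st()
plan([.568,.038,.055],1.46,5)
```

```text
t 8.3 p [0.5669 0.0388 0.1594] jaw 1.4555 tilt [ 0.002 -0.    -1.   ] F [ 0.4   0.17 -0.04] T [ 0.03  0.05 -0.03] g 0.498 q [-0.14  0.21  1.7   0.    1.23 -1.6 ]
t 8.35 p [0.5635 0.042  0.1563] jaw 1.454 tilt [-0.004  0.003 -1.   ] F [-0.7   3.31 -1.79] T [0.08 0.01 0.02] g 0.503 q [-0.14  0.21  1.7   0.    1.23 -1.6 ]
[0, np.float64(-0.0012), 0, 1.0, 20.3, -0.7]
[0, np.float64(-0.0012), 0, 1.0, 20.3, -0.7]
[0, np.float64(-0.0012), 0, 1.0, 20.3, -0.7]
[0, np.float64(-0.0012), 0, 1.0, 20.3, -0.7]
[0, np.float64(-0.0012), 0, 1.0, 20.3, -0.7]
```

View pics/w4.png

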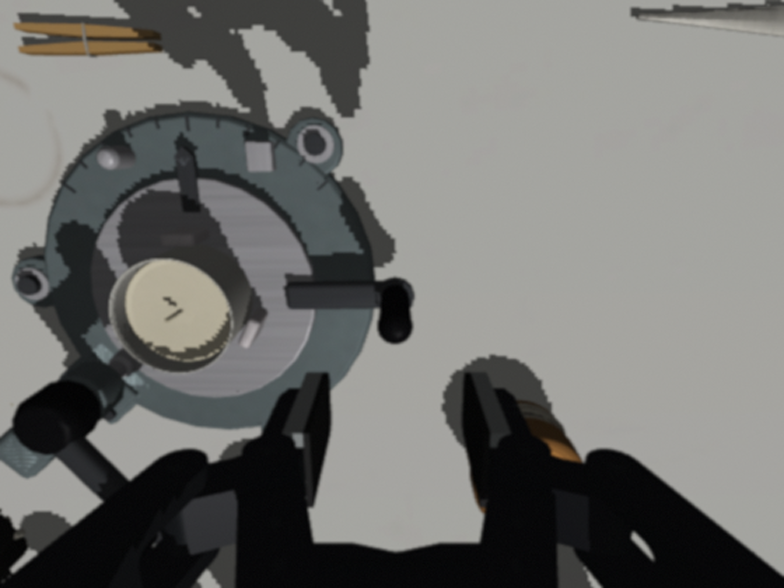

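Run:
```python
from h import *
c=cv2.imread('pics/w4.png'); cv2.imwrite('pics/w4c.png',cv2.resize(c[90:440,20:420],None,fx=1.7,fy=1.7,interpolation=cv2.INTER_CUBIC))
```

```text
(no output)
```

View pics/w4c.png

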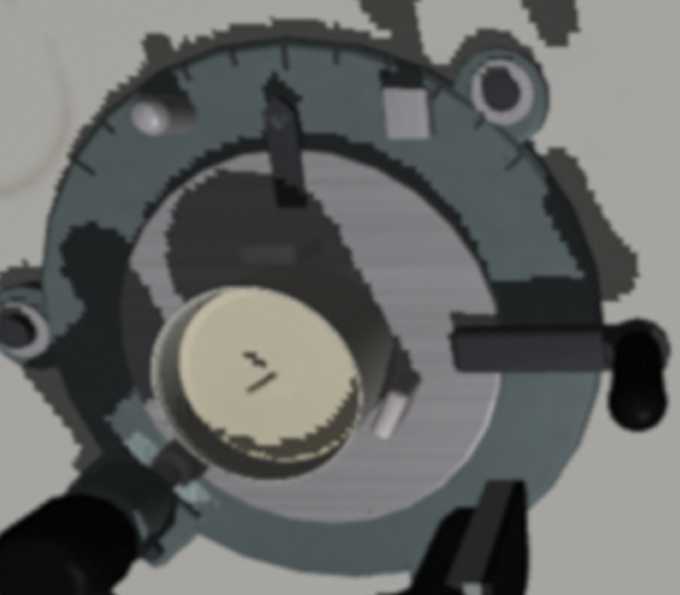

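```bash
cat > m.py <<'E'
from h import *
from scipy.optimize import least_squares
c=arm.camera('top') if 0 else dict(np.load('w3.npz'))
p=np.array([.5669,.0388,.1594]); a=1.4555
def r(u,v,h): return wray(c,(u/1.7+20)/1.4,(v/1.7+90)/1.4,h,p,a)[:2]
def circ(pts,h,R0):
    E=np.array([r(u,v,h) for u,v in pts]); s=least_squares(lambda q:np.hypot(E[:,0]-q[0],E[:,1]-q[1])-q[2],[.556,-.073,R0]); return s.x,np.abs(s.fun).max()
print('flange',circ([(285,42),(43,270),(100,125),(600,300),(350,575),(240,555),(550,190),(590,390)],.012,.1))
print('plate',circ([(122,300),(350,153),(497,300),(440,470),(330,522),(420,195),(250,500),(140,250)],.024,.066))
for ax in ([.556,-.0735],[.558,-.074]):
  for n,u,v,h in [('pin top',150,115,.034),('pin foot',183,113,.012),('tip',277,100,.022),('root',289,195,.022),('hpost bot',637,350,.034),('block',408,113,.021),('hpost top',637,405,.088)]:
    q=r(u,v,h); d=q-ax; print(n,np.round(q,4),'r',round(np.hypot(*d),4),'ang',round(np.degrees(np.arctan2(d[1],d[0]))%360,2))
E
python3 m.py
```

```text
flange (array([ 0.55788659, -0.07240679,  0.09773505]), np.float64(0.0017326245392504797))
plate (array([ 0.55789418, -0.07127405,  0.06496848]), np.float64(0.0037247090229587804))
pin top [ 0.4782 -0.0991] r 0.0819 ang 198.23
pin foot [ 0.4779 -0.1007] r 0.0827 ang 199.16
tip [ 0.4779 -0.0649] r 0.0786 ang 173.69
root [ 0.5072 -0.0683] r 0.0491 ang 173.9
hpost bot [0.5691 0.0387] r 0.1129 ang 83.32
block [ 0.4865 -0.0249] r 0.0848 ang 145.05
hpost top [0.5679 0.0389] r 0.1131 ang 83.96
pin top [ 0.4782 -0.0991] r 0.0837 ang 197.47
pin foot [ 0.4779 -0.1007] r 0.0844 ang 198.4
tip [ 0.4779 -0.0649] r 0.0807 ang 173.49
root [ 0.5072 -0.0683] r 0.0511 ang 173.58
hpost bot [0.5691 0.0387] r 0.1132 ang 84.36
block [ 0.4865 -0.0249] r 0.0867 ang 145.54
hpost top [0.5679 0.0389] r 0.1134 ang 85.0
```

jog_arm --series '[[[0,0,0,1,25,0,0],[0,0,0,1,25,0,0],[0,0,0,0,25,-1,0],[0,0,0,0,22,0,0],[0,0,0,0,5,0,0]]]'

```text
time_s: 8.98
ee_pos: [0.5683, 0.0367, 0.0559]
eef_rot: [0.706, -0.706, 0.04, -0.039]
force: [-0.7, -0.1, -0.4]
grip_width: 0.501
```

jog_arm --series '[[[0,0,0,0,0,0,-1],[0,0,0,0,0,0,-1],[0,0,0,0,0,0,-1],[0,0,0,0,0,0,-1],[0,0,0,0,0,0,-1]]]' --squeeze 30

```text
time_s: 9.6
ee_pos: [0.5698, 0.0377, 0.0578]
eef_rot: [0.707, -0.705, 0.038, -0.04]
force: [1.0, 5.9, -0.1]
grip_width: 0.178
```

Run:
```python
from h import *
st()
p,M,o=pose(); ax=np.array([.558,-.073]); d=p[:2]-ax; print(np.hypot(*d),np.arctan2(d[1],d[0]))
```

```text
t 9.6 p [0.5698 0.0377 0.0578] jaw 1.4591 tilt [ 0.003  0.002 -1.   ] F [ 0.95  5.9  -0.07] T [ 0.78 -0.16  0.05] g 0.178 q [-0.15  0.36  1.75  0.    1.04 -1.61]
0.11134348238251886 1.464754172833066
```

jog_arm --series '[[[0,-0.03,0,-3.4,0,1,-1],[0,-0.07,0,-7.8,0,-0.3,-1],[0,-0.07,0,-7.8,0,-0.3,-1],[0,-0.07,0,-7.8,0,-0.3,-1],[0,-0.06,0,-6.7,0,-0.2,-1]]]'

```text
time_s: 10.22
ee_pos: [0.5366, 0.0362, 0.0578]
eef_rot: [-0.704, 0.704, 0.069, -0.066]
force: [2.3, 0.2, 1.6]
grip_width: 0.18
```

Run:
```python
from h import *
st()
p,M,o=pose(); ax=np.array([.558,-.073]); d=p[:2]-ax; print(np.hypot(*d),np.arctan2(d[1],d[0]))
```

```text
t 10.22 p [0.5366 0.0362 0.0578] jaw 1.7619 tilt [ 0.004 -0.    -1.   ] F [2.26 0.22 1.55] T [ 0.15 -0.35 -0.04] g 0.18 q [-0.16  0.28  1.84  0.    1.01 -1.92]
0.11124150395438237 1.764782024363018
```

Free swing (2.3 N). Continue by 0.12 rad and look.

jog_arm --series '[[[0,-0.04,0,-4.5,0,-0.1,-1],[0,-0.04,0,-4.5,0,-0.1,-1],[0,-0.04,0,-4.5,0,-0.1,-1],[0,0,0,0,0,0,-1],[0,0,0,0,0,0,-1]]]'

```text
time_s: 10.85
ee_pos: [0.5231, 0.0327, 0.0577]
eef_rot: [-0.698, 0.699, 0.109, -0.108]
force: [-1.4, 0.4, 6.9]
grip_width: 0.181
```

Run:
```python
from h import *
st()
p,M,o=pose(); ax=np.array([.558,-.073]); d=p[:2]-ax; print(np.hypot(*d),np.arctan2(d[1],d[0]))
for n in ['wrist','top','scene']:
    c=arm.camera(n); save(c,'s_'+n+'.png',s=1.4); np.savez('s_'+n+'.npz',**c)
st()
```

```text
t 10.85 p [0.5231 0.0327 0.0577] jaw 1.8789 tilt [ 0.002 -0.001 -1.   ] F [-1.43  0.38  6.91] T [-0.02  0.19 -0.  ] g 0.181 q [-0.17  0.25  1.88 -0.    1.01 -2.05]
0.11125675760311404 1.8895437367000727
t 11.0 p [0.5231 0.0326 0.0577] jaw 1.879 tilt [ 0.001 -0.001 -1.   ] F [-1.44 -0.58  7.53] T [-0.01  0.24  0.06] g 0.18 q [-0.17  0.25  1.88 -0.    1.01 -2.05]
```

View pics/s_wrist.png

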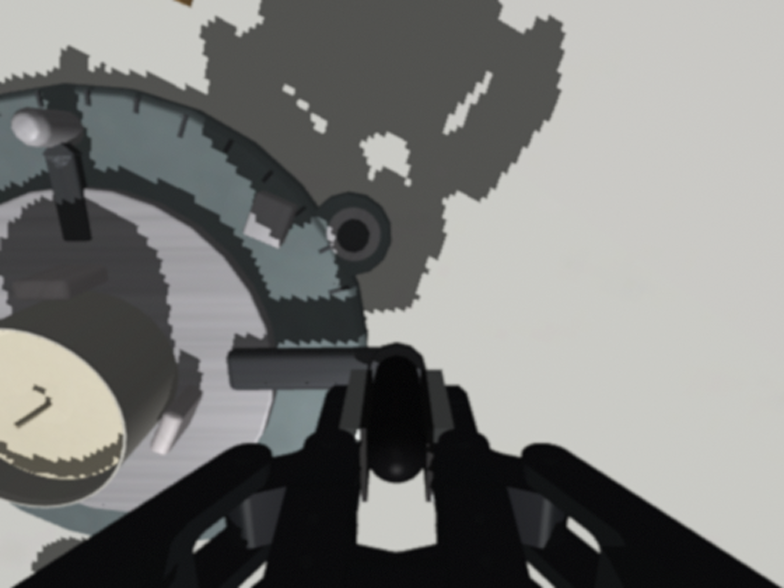

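View pics/s_top.png

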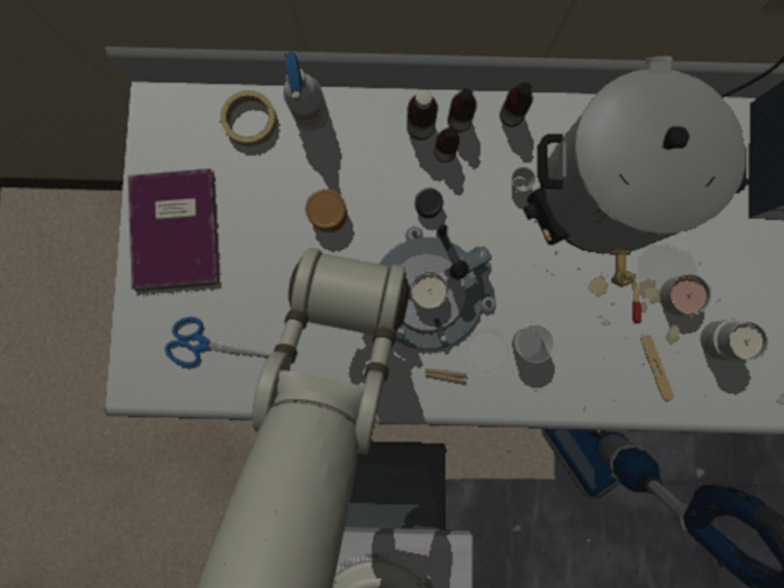

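Run:
```python
from h import *
for n,cr,s in [('wrist',(0,50,130,190),5),('scene',(260,230,350,300),8),('top',(270,190,350,260),8)]:
    c=dict(np.load('s_%s.npz'%n)); save(c,'z_'+n+'.png',crop=cr,s=s)
```

```text
(no output)
```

View pics/z_wrist.png

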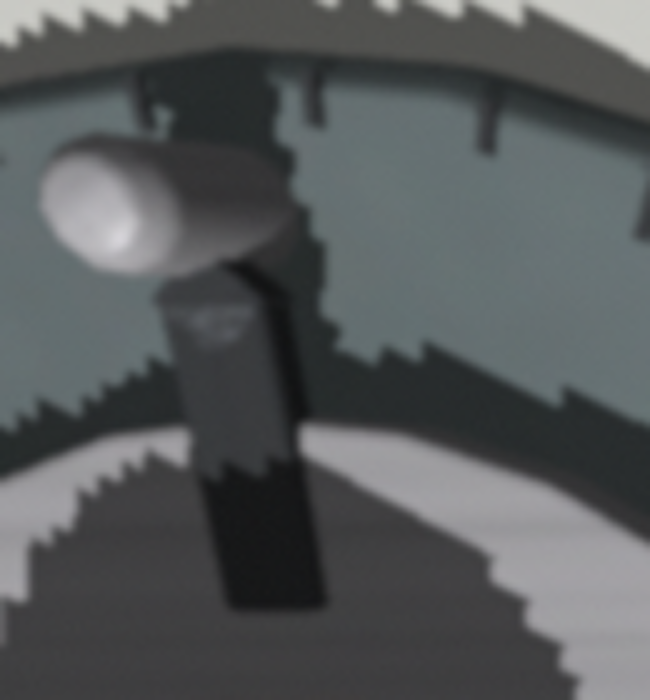

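View pics/z_top.png

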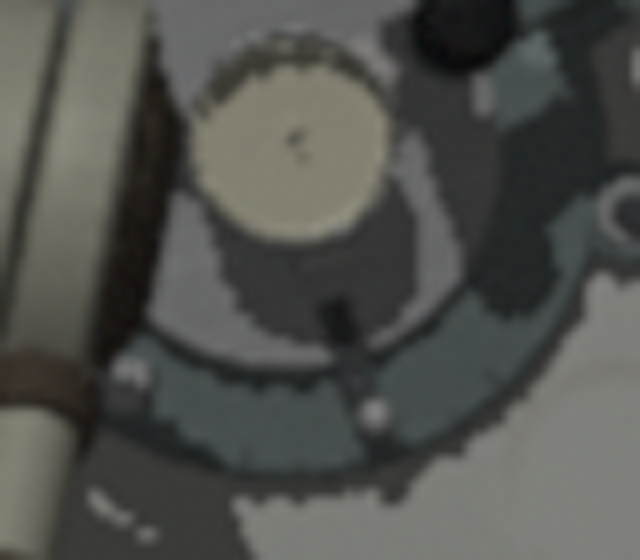

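Run:
```python
from h import *
c=dict(np.load('s_wrist.npz')); p=np.array([.5231,.0327,.0577]);a=1.879
r=lambda u,v,h: wray(c,u/5-.4+0,v/5+50-.4,h,p,a)
ang=lambda d:round(np.degrees(np.arctan2(d[1],d[0]))%360,2)
for h in (.020,.022,.024):
    t=r(212,303,h);b=r(278,605,h); print('ptr',h,np.round(t,4),np.round(b,4),'dir',ang((t-b)))
    for ax in ([.556,-.073],[.558,-.073]): print('   tip ang',ang(t[:2]-ax),np.hypot(*(t[:2]-ax)), 'handle-based',ang(p[:2]-ax)+90)
for n,u,v,h in [('top',85,207,.034),('top2',95,208,.034),('foot',240,208,.012)]:
    q=r(u,v,h)
    print(n,np.round(q,4),[ (ang(q[:2]-np.array(ax)),round(np.hypot(*(q[:2]-np.array(ax))),4)) for ax in ([.556,-.073],[.558,-.073])])
# project foot/top of hypothesized pin
c2=dict(np.load('s_top.npz'))
r2=lambda u,v,h: ray(c2,270+u/8-.4,190+v/8-.4,h)
for n,u,v,h in [('top pin',375,412,.034),('tip',365,397,.022),('root',336,320,.022),('candle',292,140,.065)]:
    q=r2(u,v,h); print(n,np.round(q,4),ang(q[:2]-np.array([.556,-.073])),ang(q[:2]-np.array([.558,-.073])))
```

```text
ptr 0.02 [ 0.4858 -0.099   0.02  ] [ 0.5134 -0.0897  0.02  ] dir 198.64
   tip ang 200.32 0.07486565398716774 handle-based 197.29000000000002
   tip ang 199.8 0.07674436206667394 handle-based 198.26999999999998
ptr 0.022 [ 0.4854 -0.0977  0.022 ] [ 0.5126 -0.0885  0.022 ] dir 198.64
   tip ang 199.3 0.07484893660738379 handle-based 197.29000000000002
   tip ang 198.81 0.07673937099648874 handle-based 198.26999999999998
ptr 0.024 [ 0.4849 -0.0965  0.024 ] [ 0.5119 -0.0874  0.024 ] dir 198.64
   tip ang 198.28 0.07485576968010833 handle-based 197.29000000000002
   tip ang 197.82 0.07675735008237432 handle-based 198.26999999999998
top [ 0.478  -0.1015  0.034 ] [(np.float64(200.06), np.float64(0.083)), (np.float64(199.59), np.float64(0.0849))]
top2 [ 0.4778 -0.1006  0.034 ] [(np.float64(199.48), np.float64(0.0829)), (np.float64(199.03), np.float64(0.0848))]
foot [ 0.4776 -0.1023  0.012 ] [(np.float64(200.5), np.float64(0.0837)), (np.float64(200.03), np.float64(0.0856))]
top pin [ 0.4803 -0.1001  0.034 ] 199.71 199.24
tip [ 0.4848 -0.098   0.022 ] 199.36 198.86
root [ 0.5076 -0.0889  0.022 ] 198.14 197.46
candle [ 0.5574 -0.0722  0.065 ] 28.6 126.92
```

View pics/z_scene.png

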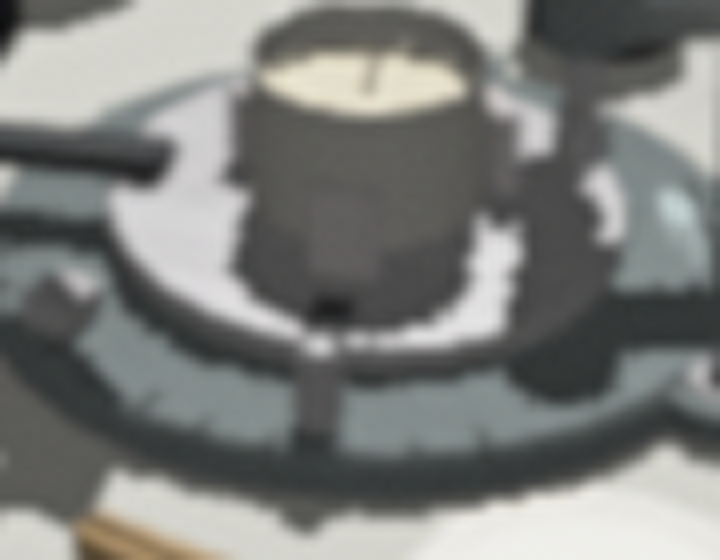

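jog_arm --series '[[[0,-0.015,0,-1.7,0,0,-1],[0,0,0,0,0,0,-1],[0,0,0,0,0,0,0],[0,0,0,0,0,0,0],[0,0,0,0,-20,0,0]]]'

```text
time_s: 11.62
ee_pos: [0.5184, 0.0328, 0.0744]
eef_rot: [0.698, -0.697, -0.112, 0.116]
force: [-0.5, 0.1, 0.6]
grip_width: 0.495
```

Run:
```python
from h import *
st()
plan([.5506,-.0758,.21],1.911,5,p=[.522,.0325,.138])
```

```text
t 11.62 p [0.5184 0.0328 0.0744] jaw 1.894 tilt [-0.005  0.001 -1.   ] F [-0.49  0.14  0.56] T [-0.01 -0.04  0.01] g 0.495 q [-0.17  0.22  1.88 -0.    1.05 -2.06]
[0, np.float64(-0.0034), 0, -1.5, -14.4, -22.4]
[0, np.float64(-0.0034), 0, -1.5, -14.4, -22.4]
[0, np.float64(-0.0034), 0, -1.6, -14.4, -22.3]
[0, np.float64(-0.0034), 0, -1.7, -14.4, -22.3]
[0, np.float64(-0.0034), 0, -1.8, -14.4, -22.3]
```

jog_arm --series '[[[0,0,0,0,-50,0,0],[0,0,0,0,-30,-10,0],[0,-0.005,0,-1,-25,-35,0],[0,-0.006,0,-2,-20,-40,0],[0,-0.006,0,-4,-10,-27,0]]]'

```text
time_s: 12.25
ee_pos: [0.5505, -0.0774, 0.2123]
eef_rot: [-0.697, 0.697, 0.12, -0.119]
force: [0.1, -0.7, -0.1]
grip_width: 0.502
```

jog_arm --series '[[[0,0,0,0,0,0,0],[0,0,0,0,0,0,0],[0,0,0,0,0,0,0],[0,0,0,0,0,0,0],[0,0,0,0,0,0,0]]]'

```text
time_s: 12.88
ee_pos: [0.55, -0.0753, 0.2111]
eef_rot: [0.697, -0.697, -0.12, 0.12]
force: [-0.3, 0.2, 0.5]
grip_width: 0.504
```

Run:
```python
from h import *
st()
c=arm.camera('wrist'); save(c,'w5.png',s=1.4); np.savez('w5.npz',**c); st()
```

```text
t 12.88 p [ 0.55   -0.0753  0.2111] jaw 1.9116 tilt [-0.  0. -1.] F [-0.3   0.25  0.52] T [ 0.02 -0.05  0.02] g 0.504 q [-0.35  0.13  1.69  0.    1.33 -2.27]
t 12.93 p [ 0.55   -0.0754  0.2112] jaw 1.9115 tilt [-0.  0. -1.] F [-0.75 -0.35 -0.62] T [ 0.02 -0.03 -0.02] g 0.501 q [-0.35  0.13  1.69  0.    1.33 -2.27]
```

View pics/w5.png

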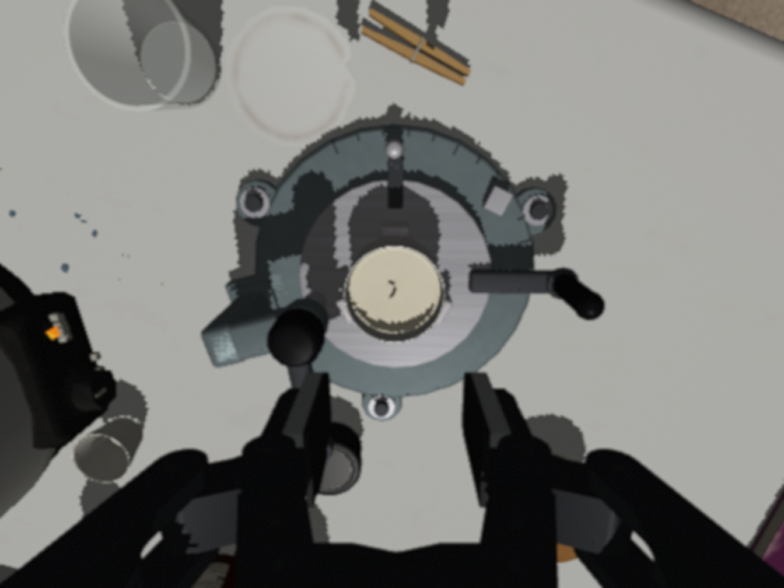

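Run:
```python
from h import *
c=dict(np.load('w5.npz')); save(c,'w5z.png',crop=(240,80,330,160),s=8); save(c,'w5z2.png',crop=(180,80,420,290),s=3.2); print(c['cx'],c['cy'])
```

```text
282.82122747022584 214.63842924485775
```

View pics/w5z.png

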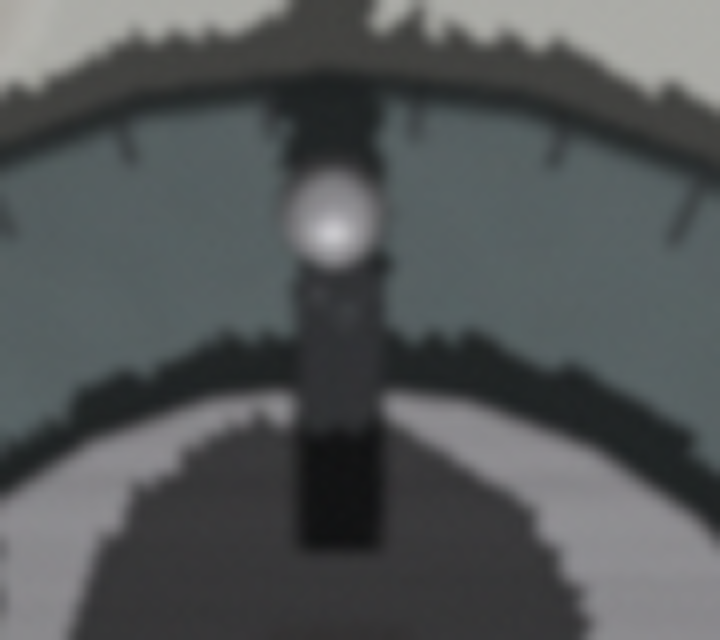

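View pics/w5z2.png

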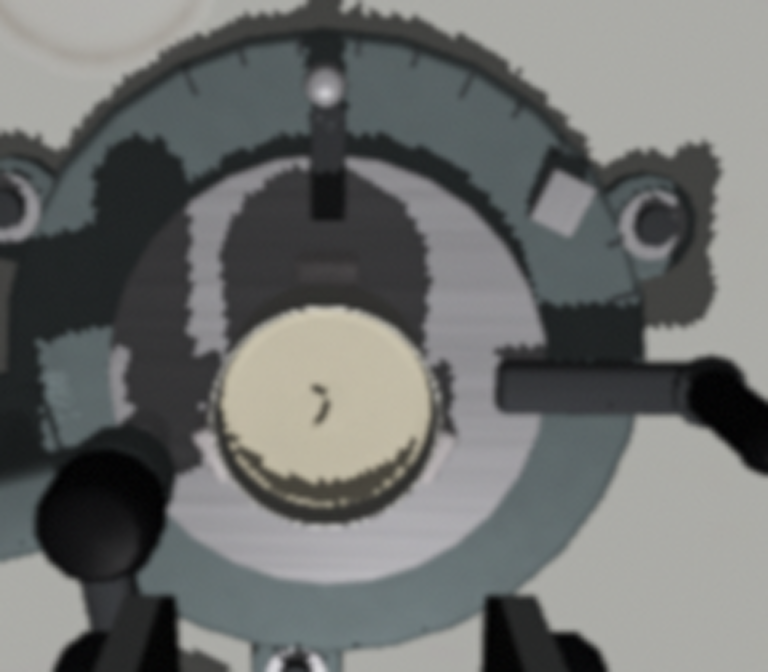

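Run:
```python
from h import *
st()
plan([.5213,.032,.12],1.9,5)
```

```text
t 12.93 p [ 0.55   -0.0754  0.2112] jaw 1.9115 tilt [-0.  0. -1.] F [-0.75 -0.35 -0.62] T [ 0.02 -0.03 -0.02] g 0.501 q [-0.35  0.13  1.69  0.    1.33 -2.27]
[0, np.float64(0.0023), 0, 1.8, 18.2, 22.2]
[0, np.float64(0.0023), 0, 1.7, 18.2, 22.2]
[0, np.float64(0.0023), 0, 1.7, 18.2, 22.2]
[0, np.float64(0.0023), 0, 1.6, 18.2, 22.2]
[0, np.float64(0.0023), 0, 1.6, 18.2, 22.2]
```

jog_arm --series '[[[0,0.003,0,2,5,30,0],[0,0.003,0,2,20,30,0],[0,0.003,0,2,25,30,0],[0,0.003,0,2,25,18,0],[0,0,0,0.5,15,3,0]]]'

```text
time_s: 13.55
ee_pos: [0.5206, 0.0328, 0.12]
eef_rot: [0.698, -0.697, -0.116, 0.117]
force: [-0.3, 0.4, -0.2]
grip_width: 0.499
```

jog_arm --series '[[[0,0,0,0,30,0,0],[0,0,0,0,25,0,0],[0,0,0,0,8,0,0],[0,0,0,0,0,0,0],[0,0,0,0,0,0,0]]]'

```text
time_s: 14.18
ee_pos: [0.5227, 0.0314, 0.0596]
eef_rot: [-0.697, 0.698, 0.116, -0.115]
force: [0.1, -0.4, -0.1]
grip_width: 0.499
```

Run:
```python
from h import *
st()
```

```text
t 14.18 p [0.5227 0.0314 0.0596] jaw 1.8988 tilt [ 0.002 -0.    -1.   ] F [ 0.11 -0.4  -0.07] T [ 0.02 -0.03  0.02] g 0.499 q [-0.17  0.25  1.88 -0.    1.01 -2.07]
```

jog_arm --series '[[[0,0,0,0,0,0.5,-1],[0,0,0,0,0,0,-1],[0,0,0,0,0,0,-1],[0,0,0,0,0,0,-1],[0,0,0,0,0,0,-1]]]'

```text
time_s: 14.8
ee_pos: [0.522, 0.0322, 0.0592]
eef_rot: [-0.697, 0.698, 0.116, -0.115]
force: [-1.3, 0.3, 5.8]
grip_width: 0.179
```

Run:
```python
from h import *
st()
```

```text
t 14.8 p [0.522  0.0322 0.0592] jaw 1.899 tilt [ 0.001 -0.    -1.   ] F [-1.28  0.34  5.78] T [ 0.05  0.2  -0.01] g 0.179 q [-0.17  0.25  1.88  0.    1.01 -2.07]
```

jog_arm --series '[[[0,-0.009,0,-1.2,0,0,-1],[0,0,0,0,0,0,-1],[0,0,0,0,0,0,-1],[0,0,0,0,0,0,-1],[0,0,0,0,0,0,-1]]]'

```text
time_s: 15.42
ee_pos: [0.5213, 0.032, 0.0592]
eef_rot: [-0.697, 0.697, 0.12, -0.118]
force: [1.5, 1.7, 5.4]
grip_width: 0.174
```

Run:
```python
from h import *
st()
```

```text
t 15.43 p [0.5213 0.032  0.0592] jaw 1.908 tilt [ 0.002  0.    -1.   ] F [1.47 1.72 5.43] T [ 0.31 -0.16 -0.03] g 0.174 q [-0.17  0.24  1.89  0.    1.01 -2.08]
```

jog_arm --series '[[[0,0,0,-1,0,0,-1],[0,0,0,0,0,0,-1],[0,0,0,0,0,0,0],[0,0,0,0,0,0,0],[0,0,0,0,-15,0,0]]]'

```text
time_s: 16.05
ee_pos: [0.5174, 0.0317, 0.0721]
eef_rot: [0.698, -0.697, -0.117, 0.12]
force: [-0.8, 0.2, -0.4]
grip_width: 0.498
```

jog_arm --series '[[[0,0,0,0,-50,0,0],[0,0,0,0,-30,-10,0],[0,0,0,-1,-25,-35,0],[0,0,0,-2,-20,-40,0],[0,-0.004,0,-4,-10,-27,0]]]'

```text
time_s: 16.68
ee_pos: [0.5507, -0.0783, 0.2109]
eef_rot: [-0.696, 0.698, 0.121, -0.119]
force: [0.1, 0.1, 1.0]
grip_width: 0.501
```

jog_arm --series '[[[0,0,0,0,0,0,0],[0,0,0,0,0,0,0],[0,0,0,0,0,0,0],[0,0,0,0,0,0,0],[0,0,0,0,0,0,0]]]'

```text
time_s: 17.3
ee_pos: [0.5496, -0.076, 0.2081]
eef_rot: [0.697, -0.697, -0.12, 0.12]
force: [0.4, 0.6, 0.4]
grip_width: 0.5
```

Run:
```python
from h import *
st()
c=arm.camera('wrist'); save(c,'w6z.png',crop=(240,80,330,160),s=8); np.savez('w6.npz',**c); st()
```

```text
t 17.3 p [ 0.5496 -0.076   0.2081] jaw 1.9126 tilt [-0.  0. -1.] F [0.4  0.61 0.4 ] T [ 0.01 -0.02  0.02] g 0.5 q [-0.36  0.13  1.69  0.    1.32 -2.27]
t 17.35 p [ 0.5497 -0.0761  0.2082] jaw 1.9125 tilt [-0.  0. -1.] F [ 0.39 -0.22 -0.27] T [-0.03  0.04 -0.  ] g 0.501 q [-0.36  0.13  1.69 -0.    1.32 -2.27]
```

View pics/w6z.png

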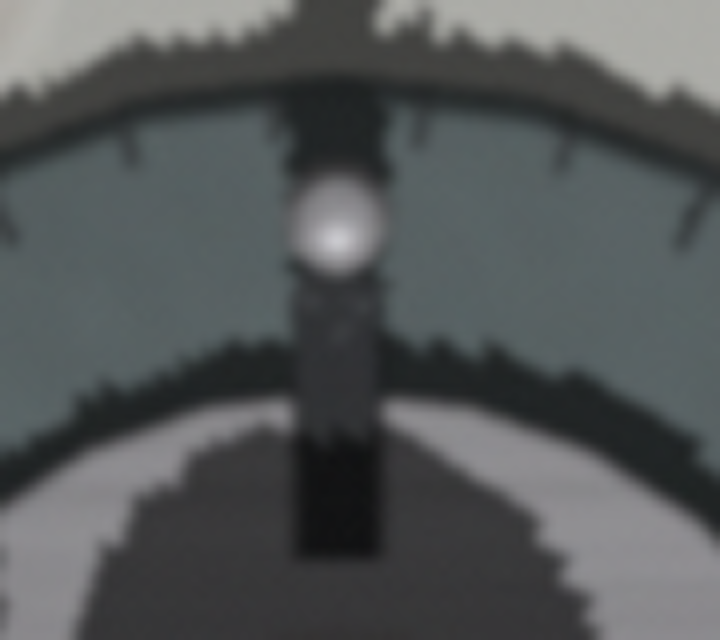

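```bash
cat >> h.py <<'E'
import json
C=np.array([.5865,-.1172]); L=.156
def kt(cam=0):
    for i in range(cam+1):
        p,M,o=pose(); d=p[:2]-C; an=np.arctan2(d[1],d[0]); t=np.array([-np.sin(an),np.cos(an)]); r=np.array([np.cos(an),np.sin(an)])
        F=np.array(o['force'][:2]); T=np.array(o['ft_torque']); FT=np.array([-T[1],T[0]])/L
        print('t %.2f ang %.3f rad %.4f jaw %.3f z %.4f| Ft %.2f Fr %.2f | torque-based Ft %.2f Fr %.2f Fz %.1f g %.3f'%(o['time_s'],an,np.hypot(*d),jaw(M),p[2],F@t,F@r,FT@t,FT@r,o['force'][2],o['grip_width']))
        json.dump([float(o['time_s']),float(an),float(F@t),float(F@r),float(FT@t),float(FT@r)],open('log.txt','a')); open('log.txt','a').write('\n')
        if i<cam: arm.camera('top')
E
python3 - <<'E'
from h import *
plan([.645,-.0895,.195],2.012,5)
E
```

```text
[0, np.float64(-0.0199), 0, 17.1, 2.6, -8.9]
[0, np.float64(-0.0199), 0, 16.9, 2.6, -9.2]
[0, np.float64(-0.0199), 0, 16.7, 2.6, -9.6]
[0, np.float64(-0.0199), 0, 16.5, 2.6, -9.9]
[0, np.float64(-0.0199), 0, 16.3, 2.6, -10.2]
```

jog_arm --series '[[[0,-0.02,0,20,0,-11,0],[0,-0.02,0,20,1,-11,0],[0,-0.02,0,20,3,-11,0],[0,-0.02,0,17,4,-11,0],[0,-0.02,0,6.5,5,-4,0]]]'

```text
time_s: 17.98
ee_pos: [0.6457, -0.0907, 0.195]
eef_rot: [-0.69, 0.69, 0.155, -0.155]
force: [0.0, 0.1, -0.4]
grip_width: 0.501
```

Run:
```python
from h import *
st()
c=arm.camera('wrist'); save(c,'w7.png',s=1.4); st()
plan([.645,-.0895,.1275],2.012,5)
```

```text
t 17.98 p [ 0.6457 -0.0907  0.195 ] jaw 2.013 tilt [ 0. -0. -1.] F [ 0.03  0.08 -0.37] T [ 0.   -0.04 -0.02] g 0.501 q [-0.32  0.39  1.41 -0.    1.34 -2.34]
t 18.02 p [ 0.6455 -0.0906  0.194 ] jaw 2.0135 tilt [-0.001  0.    -1.   ] F [-1.92  0.03 -0.46] T [-0.02  0.03 -0.02] g 0.499 q [-0.32  0.39  1.41  0.    1.34 -2.34]
[0, np.float64(0.0003), 0, 0.0, 13.3, 0.2]
[0, np.float64(0.0003), 0, 0.0, 13.3, 0.2]
[0, np.float64(0.0003), 0, 0.0, 13.3, 0.2]
[0, np.float64(0.0003), 0, 0.0, 13.3, 0.2]
[0, np.float64(0.0003), 0, 0.0, 13.3, 0.2]
```

View pics/w7.png

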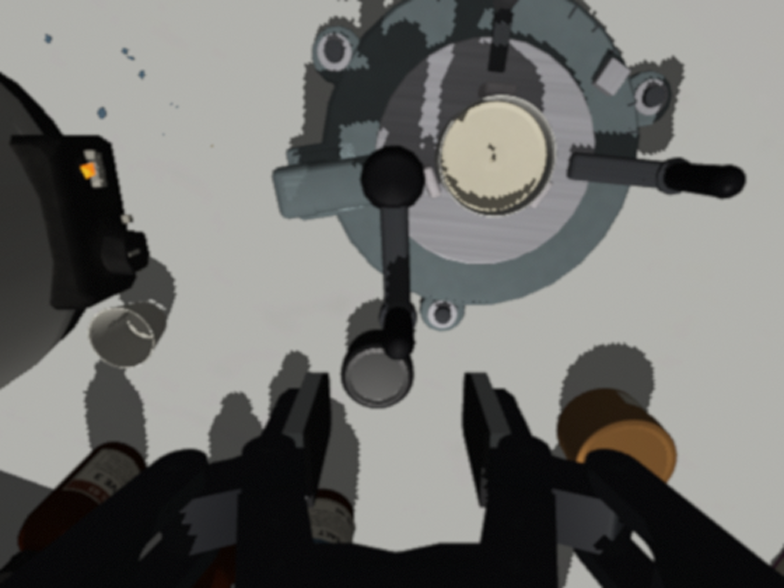

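jog_arm --series '[[[0,0,0,0,20,0,0],[0,0,0,0,20,0,0],[0,0,0,0,20,0,0],[0,0,0,0,6,0.3,0],[0,0,0,0,0,0,0]]]'

```text
time_s: 18.65
ee_pos: [0.6445, -0.0902, 0.1287]
eef_rot: [0.69, -0.69, -0.154, 0.155]
force: [-0.7, -0.1, 0.1]
grip_width: 0.501
```

jog_arm --series '[[[0,0,0,0,0,0,-1],[0,0,0,0,0,0,-1],[0,0,0,0,0,0,-1],[0,0,0,0,0,0,-1],[0,0,0,0,0,0,-1]]]' --squeeze 30

```text
time_s: 19.27
ee_pos: [0.6456, -0.0903, 0.1304]
eef_rot: [-0.69, 0.69, 0.155, -0.154]
force: [-1.3, 1.9, 5.9]
grip_width: 0.144
```

Run:
```python
from h import *
kt()
```

```text
t 19.27 ang 0.427 rad 0.0649 jaw 2.012 z 0.1304| Ft 2.24 Fr -0.37 | torque-based Ft 1.83 Fr 0.24 Fz 5.9 g 0.144
```

jog_arm --series '[[[0,0.05,0,-0.1,0,-3.2,-1],[0,0.05,0,-0.1,0,-3.2,-1],[0,0.05,0,-0.1,0,-3.3,-1],[0,0.05,0,-0.1,0,-3.2,-1],[0,0.05,0,-0.1,0,-3.3,-1]]]'

```text
time_s: 19.9
ee_pos: [0.6508, -0.1045, 0.1304]
eef_rot: [0.704, -0.703, -0.068, 0.066]
force: [0.9, 5.3, 6.0]
grip_width: 0.145
```

Run:
```python
from h import *
kt(2)
```

```text
t 19.90 ang 0.195 rad 0.0655 jaw 1.761 z 0.1304| Ft 5.07 Fr 1.94 | torque-based Ft 5.30 Fr 1.96 Fz 6.0 g 0.145
t 19.95 ang 0.188 rad 0.0655 jaw 1.759 z 0.1304| Ft 4.90 Fr 1.67 | torque-based Ft 5.03 Fr 2.07 Fz 5.4 g 0.147
t 20.00 ang 0.189 rad 0.0655 jaw 1.761 z 0.1304| Ft 3.93 Fr 0.97 | torque-based Ft 3.99 Fr 1.43 Fz 3.7 g 0.140
```

jog_arm --series '[[[0,0.05,0,-0.1,0,-3.2,-1],[0,0.05,0,-0.1,0,-3.2,-1],[0,0.05,0,-0.1,0,-3.3,-1],[0,0.05,0,-0.1,0,-3.2,-1],[0,0.05,0,-0.1,0,-3.3,-1]]]'

```text
time_s: 20.62
ee_pos: [0.6525, -0.1206, 0.1305]
eef_rot: [0.707, -0.706, 0.02, -0.023]
force: [3.2, 6.1, 4.5]
grip_width: 0.145
```

Run:
```python
from h import *
kt(2)
```

```text
t 20.62 ang -0.051 rad 0.0660 jaw 1.511 z 0.1305| Ft 6.24 Fr 2.89 | torque-based Ft 6.07 Fr 3.19 Fz 4.5 g 0.145
t 20.68 ang -0.058 rad 0.0661 jaw 1.509 z 0.1305| Ft 6.10 Fr 3.65 | torque-based Ft 5.49 Fr 3.62 Fz 4.1 g 0.147
t 20.73 ang -0.058 rad 0.0660 jaw 1.511 z 0.1305| Ft 4.80 Fr 2.90 | torque-based Ft 4.98 Fr 3.25 Fz 4.4 g 0.147
```

```bash
sed -i "s/Fz %.1f g %.3f'%(/Fz %.1f g %.3f Tz %.3f'%(/; s/o\['force'\]\[2\],o\['grip_width'\]))/o['force'][2],o['grip_width'],o['ft_torque'][2]))/" h.py
python3 - <<'E'
from h import *
kt(0)
E
```

```text
t 20.73 ang -0.058 rad 0.0660 jaw 1.511 z 0.1305| Ft 4.80 Fr 2.90 | torque-based Ft 4.98 Fr 3.25 Fz 4.4 g 0.147 Tz -0.144
```

jog_arm --series '[[[0,0.05,0,-0.3,0,-3.2,-1],[0,0.05,0,-0.3,0,-3.2,-1],[0,0.05,0,-0.1,0,-3.3,-1],[0,0.05,0,-0.1,0,-3.2,-1],[0,0.05,0,-0.1,0,-3.3,-1]]]'

```text
time_s: 21.35
ee_pos: [0.6499, -0.1367, 0.1306]
eef_rot: [0.699, -0.698, 0.107, -0.112]
force: [7.2, 5.0, 2.0]
grip_width: 0.148
```

Run:
```python
from h import *
kt(1)
```

```text
t 21.35 ang -0.298 rad 0.0664 jaw 1.261 z 0.1306| Ft 6.89 Fr 5.46 | torque-based Ft 6.70 Fr 5.70 Fz 2.0 g 0.148 Tz -0.045
t 21.40 ang -0.305 rad 0.0664 jaw 1.259 z 0.1306| Ft 5.82 Fr 5.62 | torque-based Ft 6.75 Fr 5.60 Fz 2.3 g 0.147 Tz -0.011
```

jog_arm --series '[[[0,0.05,0,-0.2,0,-3.2,-1],[0,0.05,0,-0.2,0,-3.2,-1],[0,0.05,0,-0.1,0,-3.3,-1],[0,0.05,0,-0.1,0,-3.2,-1],[0,0.05,0,-0.1,0,-3.3,-1]]]'

```text
time_s: 22.02
ee_pos: [0.6434, -0.1518, 0.1306]
eef_rot: [0.68, -0.679, 0.193, -0.198]
force: [9.8, 3.7, -1.1]
grip_width: 0.149
```

Run:
```python
from h import *
kt(1)
```

```text
t 22.02 ang -0.546 rad 0.0666 jaw 1.010 z 0.1306| Ft 8.27 Fr 6.50 | torque-based Ft 8.01 Fr 6.13 Fz -1.1 g 0.149 Tz -0.104
t 22.07 ang -0.553 rad 0.0666 jaw 1.008 z 0.1306| Ft 8.15 Fr 5.82 | torque-based Ft 7.39 Fr 6.01 Fz 1.0 g 0.147 Tz -0.142
```

jog_arm --series '[[[0,0,0,0.5,0,0,-0.6],[0,0,0,0.5,0,-0.8,-0.6],[0,0.05,0,0,0,-4,-0.6],[0,0.05,0,-0.1,0,-3.3,-0.6],[0,0.05,0,-0.1,0,-3.3,-0.6]]]'

```text
time_s: 22.7
ee_pos: [0.6348, -0.1608, 0.1292]
eef_rot: [0.664, -0.662, 0.246, -0.246]
force: [2.3, 5.1, 1.5]
grip_width: 0.2
```

Run:
```python
from h import *
kt(2)
```

```text
t 22.70 ang -0.734 rad 0.0651 jaw 0.861 z 0.1292| Ft 5.33 Fr -1.66 | torque-based Ft 6.45 Fr -1.83 Fz 1.5 g 0.200 Tz 0.026
t 22.75 ang -0.741 rad 0.0651 jaw 0.859 z 0.1292| Ft 5.50 Fr -0.67 | torque-based Ft 5.94 Fr -1.71 Fz 2.6 g 0.203 Tz 0.065
t 22.80 ang -0.740 rad 0.0651 jaw 0.861 z 0.1292| Ft 4.08 Fr -2.12 | torque-based Ft 4.77 Fr -0.90 Fz 2.5 g 0.202 Tz 0.102
```

jog_arm --series '[[[0,0.04,0,0,0,-2.6,-0.6],[0,0.04,0,0,0,-2.6,-0.6],[0,0.04,0,0,0,-2.6,-0.6],[0,0.04,0,0,0,-2.6,-0.6],[0,0.04,0,0,0,-2.6,-0.6]]]'

```text
time_s: 23.42
ee_pos: [0.6254, -0.1695, 0.1291]
eef_rot: [0.636, -0.634, 0.311, -0.31]
force: [3.5, 6.5, 3.3]
grip_width: 0.2
```

Run:
```python
from h import *
kt(1)
```

```text
t 23.43 ang -0.932 rad 0.0652 jaw 0.661 z 0.1291| Ft 6.70 Fr -3.17 | torque-based Ft 6.21 Fr -3.76 Fz 3.3 g 0.200 Tz 0.052
t 23.48 ang -0.938 rad 0.0653 jaw 0.660 z 0.1291| Ft 5.25 Fr -3.31 | torque-based Ft 5.97 Fr -3.99 Fz 1.6 g 0.202 Tz 0.008
```

jog_arm --series '[[[0,0.04,0,0,0,-2.6,-0.6],[0,0.04,0,0,0,-2.6,-0.6],[0,0.04,0,0,0,-2.6,-0.6],[0,0.04,0,0,0,-2.6,-0.6],[0,0.04,0,0,0,-2.6,-0.6]]]'

```text
time_s: 24.1
ee_pos: [0.6147, -0.1766, 0.129]
eef_rot: [0.602, -0.6, 0.373, -0.372]
force: [2.7, 7.2, 1.3]
grip_width: 0.206
```

Run:
```python
from h import *
kt(1)
```

```text
t 24.10 ang -1.128 rad 0.0658 jaw 0.461 z 0.1290| Ft 5.47 Fr -5.32 | torque-based Ft 6.40 Fr -4.11 Fz 1.3 g 0.206 Tz 0.053
t 24.15 ang -1.133 rad 0.0659 jaw 0.460 z 0.1290| Ft 5.93 Fr -3.34 | torque-based Ft 6.03 Fr -4.01 Fz 0.9 g 0.201 Tz 0.134
```

jog_arm --series '[[[0,0.04,0,-0.5,0,-2.6,-0.6],[0,0.04,0,-0.4,0,-2.6,-0.6],[0,0.04,0,-0.3,0,-2.6,-0.6],[0,0.04,0,-0.2,0,-2.6,-0.6],[0,0.04,0,-0.1,0,-2.6,-0.6]]]'

```text
time_s: 24.78
ee_pos: [0.6026, -0.1807, 0.129]
eef_rot: [0.562, -0.56, 0.43, -0.431]
force: [5.7, 4.4, -0.8]
grip_width: 0.204
```

Run:
```python
from h import *
kt(1)
```

```text
t 24.77 ang -1.322 rad 0.0655 jaw 0.261 z 0.1290| Ft 6.59 Fr -2.83 | torque-based Ft 7.36 Fr -3.33 Fz -0.8 g 0.204 Tz 0.016
t 24.82 ang -1.327 rad 0.0656 jaw 0.260 z 0.1290| Ft 6.41 Fr -3.32 | torque-based Ft 6.80 Fr -3.27 Fz 0.1 g 0.199 Tz 0.062
```

jog_arm --series '[[[0,0.04,0,-0.1,0,-2.6,-0.6],[0,0.04,0,-0.1,0,-2.6,-0.6],[0,0.04,0,-0.1,0,-2.6,-0.6],[0,0.04,0,-0.1,0,-2.6,-0.6],[0,0.04,0,-0.1,0,-2.6,-0.6]]]'

```text
time_s: 25.45
ee_pos: [0.5901, -0.1822, 0.129]
eef_rot: [0.516, -0.514, 0.484, -0.485]
force: [7.0, 6.3, -1.7]
grip_width: 0.199
```

Run:
```python
from h import *
kt(1)
```

```text
t 25.45 ang -1.516 rad 0.0651 jaw 0.061 z 0.1290| Ft 7.33 Fr -5.91 | torque-based Ft 8.10 Fr -5.26 Fz -1.7 g 0.199 Tz 0.075
t 25.50 ang -1.520 rad 0.0652 jaw 0.060 z 0.1291| Ft 7.74 Fr -4.98 | torque-based Ft 7.36 Fr -5.19 Fz -1.7 g 0.206 Tz 0.086
```

jog_arm --series '[[[0,0.03,0,-0.6,0,-2,-0.6],[0,0.03,0,-0.5,0,-2,-0.6],[0,0.03,0,-0.4,0,-2,-0.6],[0,0.03,0,-0.3,0,-2,-0.6],[0,0.03,0,-0.2,0,-2,-0.6]]]'

```text
time_s: 26.12
ee_pos: [0.5805, -0.1816, 0.1292]
eef_rot: [-0.478, 0.476, -0.521, 0.523]
force: [9.9, 1.8, -3.6]
grip_width: 0.201
```

Run:
```python
from h import *
kt(1)
A=np.array([json.loads(l) for l in open('log.txt')]); 
a=A[:,[2,3]].ravel(); b=A[:,[4,5]].ravel(); print('ratio F/Tbased',(a@b)/(b@b),len(A), 'resid',np.std(a-b))
```

```text
t 26.12 ang -1.664 rad 0.0647 jaw -0.089 z 0.1292| Ft 9.65 Fr -2.66 | torque-based Ft 9.33 Fr -2.44 Fz -3.6 g 0.201 Tz 0.011
t 26.18 ang -1.667 rad 0.0647 jaw -0.090 z 0.1291| Ft 8.32 Fr -2.60 | torque-based Ft 8.43 Fr -2.15 Fz -2.9 g 0.200 Tz 0.068
ratio F/Tbased 0.9761911601534311 25 resid 0.5321413463010188
```

jog_arm --series '[[[0,0.03,0,-0.4,0,-2,-0.6],[0,0.03,0,-0.3,0,-2,-0.6],[0,0.03,0,-0.3,0,-1.9,-0.6],[0,0.03,0,-0.2,0,-1.9,-0.6],[0,0.02,0,-0.1,0,-1.3,-0.6]]]'

```text
time_s: 26.8
ee_pos: [0.5718, -0.1797, 0.1292]
eef_rot: [-0.441, 0.439, -0.552, 0.555]
force: [9.3, 0.4, -4.4]
grip_width: 0.198
```

Run:
```python
from h import *
kt(2)
```

```text
t 26.80 ang -1.801 rad 0.0642 jaw -0.229 z 0.1292| Ft 8.92 Fr -2.49 | torque-based Ft 10.10 Fr -1.55 Fz -4.4 g 0.198 Tz 0.014
t 26.85 ang -1.803 rad 0.0642 jaw -0.230 z 0.1292| Ft 9.06 Fr -2.54 | torque-based Ft 9.51 Fr -1.77 Fz -5.3 g 0.202 Tz 0.003
t 26.90 ang -1.803 rad 0.0642 jaw -0.229 z 0.1292| Ft 8.93 Fr -2.26 | torque-based Ft 9.40 Fr -1.54 Fz -4.1 g 0.198 Tz 0.042
```

jog_arm --series '[[[0,0.003,0,0,0,-0.2,-0.6],[0,0.003,0,0,0,-0.2,-0.6],[0,0.003,0,0,0,-0.2,-0.6],[0,0.003,0,0,0,-0.2,-0.6],[0,0.003,0,0,0,-0.2,-0.6]]]'

```text
time_s: 27.52
ee_pos: [0.571, -0.1795, 0.1292]
eef_rot: [-0.437, 0.435, -0.555, 0.559]
force: [9.6, -0.4, -5.0]
grip_width: 0.196
```

Run:
```python
from h import *
kt(2)
```

```text
t 27.52 ang -1.815 rad 0.0642 jaw -0.243 z 0.1292| Ft 9.39 Fr -1.95 | torque-based Ft 10.46 Fr -1.53 Fz -5.0 g 0.196 Tz 0.099
t 27.57 ang -1.815 rad 0.0642 jaw -0.243 z 0.1292| Ft 9.97 Fr -1.52 | torque-based Ft 10.06 Fr -1.80 Fz -4.2 g 0.202 Tz 0.037
t 27.62 ang -1.816 rad 0.0642 jaw -0.243 z 0.1292| Ft 9.81 Fr -0.82 | torque-based Ft 9.58 Fr -1.83 Fz -4.4 g 0.202 Tz 0.023
```

jog_arm --series '[[[0,0,0,0,0,1.5,-0.4],[0,0,0,0,0,0,0],[0,0,0,0,-10,0,0],[0,0,0,0,-40,0,0],[0,0,0,0,-40,0,0]]]'

```text
time_s: 28.25
ee_pos: [0.5702, -0.1792, 0.2207]
eef_rot: [0.436, -0.436, 0.557, -0.557]
force: [0.4, -1.0, -0.2]
grip_width: 0.499
```

Run:
```python
from h import *
st(); plan([.5496,-.076,.215],1.9126,10,p=[.571,-.179,.219])
```

```text
t 28.25 p [ 0.5702 -0.1792  0.2207] jaw -0.2431 tilt [-0.001  0.    -1.   ] F [ 0.35 -1.   -0.18] T [-0.03  0.03 -0.04] g 0.499 q [-0.51  0.23  1.55 -0.    1.36 -0.26]
[0, np.float64(-0.2156), 0, -9.5, 0.4, -4.6]
[0, np.float64(-0.2156), 0, -10.2, 0.4, -2.4]
[0, np.float64(-0.2156), 0, -10.5, 0.4, -0.2]
[0, np.float64(-0.2156), 0, -10.3, 0.4, 2.1]
[0, np.float64(-0.2156), 0, -9.6, 0.4, 4.2]
[0, np.float64(-0.2156), 0, -8.5, 0.4, 6.2]
[0, np.float64(-0.2156), 0, -7.0, 0.4, 7.9]
[0, np.float64(-0.2156), 0, -5.1, 0.4, 9.2]
[0, np.float64(-0.2156), 0, -3.1, 0.4, 10.1]
[0, np.float64(-0.2156), 0, -0.8, 0.4, 10.5]
```

jog_arm --series '[[[0,-0.18,0,-8,0,-4,0],[0,-0.18,0,-8.4,0,-2.2,0],[0,-0.18,0,-8.7,0,-0.6,0],[0,-0.18,0,-8.7,0,0.9,0],[0,-0.18,0,-8.4,0,2.6,0]]]'

```text
time_s: 28.88
ee_pos: [0.562, -0.136, 0.2201]
eef_rot: [-0.635, 0.636, -0.31, 0.31]
force: [-0.4, 0.1, 0.2]
grip_width: 0.5
```

jog_arm --series '[[[0,-0.18,0,-7.8,0,4,0],[0,-0.18,0,-7,0,5.3,0],[0,-0.18,0,-5.8,0,6.5,0],[0,-0.18,0,-4.6,0,7.5,0],[0,-0.18,0,-3.1,0,8.2,0]]]'

```text
time_s: 29.5
ee_pos: [0.5542, -0.0929, 0.2201]
eef_rot: [-0.707, 0.707, -0.003, 0.003]
force: [-0.3, 0.2, -0.5]
grip_width: 0.497
```

jog_arm --series '[[[0,-0.18,0,-1.7,4,8.6,0],[0,-0.18,0,-0.2,4,8.8,0],[0,0,0,0,0,0,0],[0,0,0,0,0,0,0],[0,0,0,0,0,0,0]]]'

```text
time_s: 30.12
ee_pos: [0.5513, -0.0762, 0.2117]
eef_rot: [-0.697, 0.697, 0.121, -0.121]
force: [0.9, 0.7, 0.1]
grip_width: 0.499
```

Run:
```python
from h import *
st()
c=arm.camera('wrist'); save(c,'w8z.png',crop=(240,80,330,160),s=8);save(c,'w8.png',s=1.4); np.savez('w8.npz',**c); st()
```

```text
t 30.12 p [ 0.5513 -0.0762  0.2117] jaw 1.915 tilt [ 0.001 -0.    -1.   ] F [0.86 0.74 0.12] T [ 0.03  0.01 -0.02] g 0.499 q [-0.35  0.13  1.68 -0.    1.33 -2.27]
t 30.18 p [ 0.5512 -0.0762  0.2116] jaw 1.9154 tilt [ 0. -0. -1.] F [-0.38  0.06  0.15] T [ 0.02 -0.04  0.02] g 0.502 q [-0.35  0.13  1.68 -0.    1.33 -2.27]
```

View pics/w8z.png

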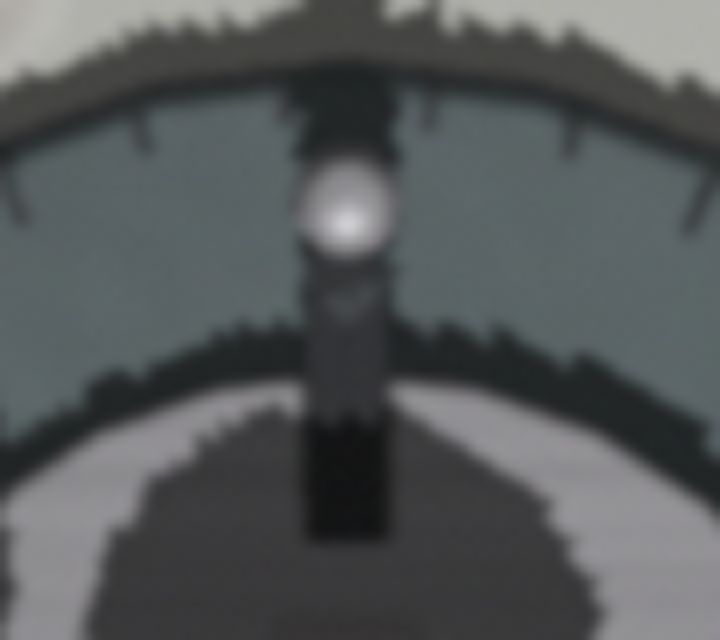

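View pics/w8.png

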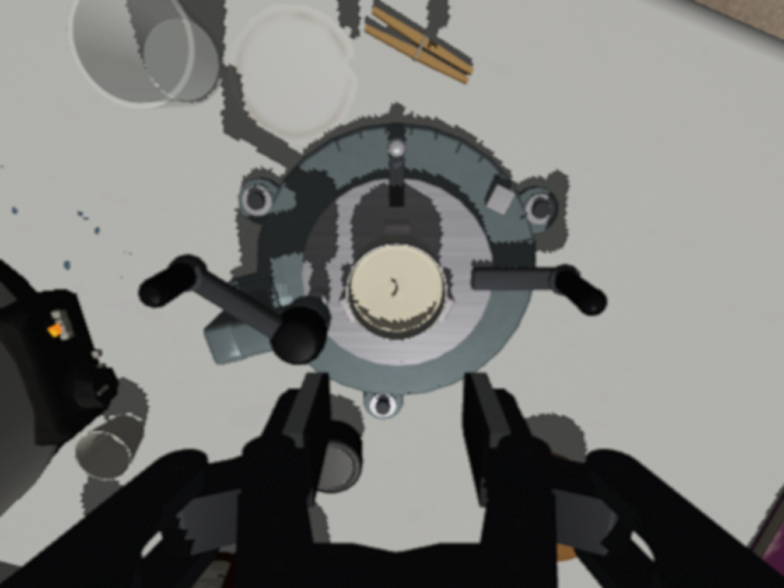

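Pin (centre at column about 348) and pointer (about 347) line up to within 0.2 mm. The bystanders stand where they were and the robot touches nothing. Handing in.

Run:
```python
from h import *
print(arm.job_done())
```

```text
the job is handed in; nothing more can be done
None
```

The cradle now points at the middle of the round pin, and the clamp knob is tight again. I handed the job in at about 30 s of the 69 s; no verdict was given.

- **Loosening:** I turned the crank post 1.71 rad counter-clockwise. That is past the 1.6 rad that always clears the plate.
- **Swing:** I swung the cradle about 0.44 rad by its handle post. It moved freely, at about 2 N on the way round. A check from above the pin showed the pointer about 0.7 mm off, so I re-gripped and nudged it. The view after that, and a last one after tightening, both showed it within about 0.2 mm of the pin's middle.
- **Tightening:** Turning the crank post clockwise took about 6.5 N until the clamp touched the plate. I stopped about 0.69 rad after that, where the post resisted with about 10 N.
- **Force readings that disagreed:** at the last push, direct force readings gave 9.4–10.0 N and wrist-torque estimates gave 9.6–10.5 N. One stop earlier the direct readings were as low as 8.9 N. They are noisy by about 0.5 N, so I also relied on the angle turned after touch.
- **Bystanders:** the glass, the wooden clip and the small tin showed no change in the last picture. The lidded tin was mostly outside that view, but nothing came near it. The robot was clear of everything when I handed in.

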